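# Restock the parts carousel and hang the stock tag

### The arm

A 6-joint arm with a two-finger parallel gripper is mounted at the origin on the work surface. World frame = base frame: x ahead of the robot, y to its left, z up, the work surface at z = 0. Lengths are in m, angles in rad, forces in N, time in s.
With the tool pointing down it reaches from about 0.2 to 0.875 m from the base axis. Payload 3.4 kg.
Tool frame: the origin (TCP) lies between the finger pads; the fingertips stand 25 mm ahead of it and the grasp point (between the pads) lies 6 mm ahead of it (env.tip_reach is the distance from the TCP to the fingertips, in m); x points along the fingers, z is the direction in which the jaws open and shut, and the axes are right-handed (so a half turn about x gives the same grasp; the last joint's range is limited). The gripper opens to 94 mm and grips with 3 to 60 N. Pads are 16 mm wide; open, the fingers measure 119 mm over their backs; the gripper's body (75 mm by 177 mm) begins 78 mm behind the grasp point.
Start: joints at [1.216, 0.276, 1.505, -0, 1.361, -0.121], TCP at [0.133, 0.559, 0.23] pointing down, gripper open.
Joint ranges: [-2.89, 2.89], [-0.75, 2.08], [0.22, 2.7], [-1.18, 4.32], [0.11, 2.71], [-2.7, 2.7]. Speed limits (rad/s): [2.57, 2.57, 3.14, 3.14, 3.14, 3.14].

### API

Orientations are given as a unit quaternion [w, x, y, z].
In Python, from bench import env gives the robot as it stands.
- The arm moves only by the shell command python3 -m creep 'ROWS' [OPENING]. ROWS is JSON, a list that holds one entry, the list of rows, each a list of 4 numbers: the shift along the tool's x, y, z in mm, then the turn about the tool's x in rad. A call has 1 to 20 rows; each row is the pose to reach, as a shift and turn from the pose commanded when the call began, along the tool's axes at that moment; what a row does not reach only later rows make up. A row lasts 1/8 s, in which the tool goes at most 62.5 mm and 10.7 degrees, less where a joint would pass 70% of its speed; a pose out of reach is approached as far as the arm can. A call with a gripper value outside its range is refused whole. OPENING is the opening in per cent of the stroke, from 0 (shut) to 100 (fully open), set as the call begins (- or left out, the last holds). The fingers move at their own pace and stop on an object; the grip force is fixed at half the most. Time passes only in rows, so rows that repeat a pose let the fingers close. It gives the time, the measured TCP pose, the force and the opening at its end, in the units of the state.
- env.get_obs(): the state, without advancing time (a new reading comes with each control period).
- env.grab_frame(name): name is "side" or "top"; returns a dict with "frame" (400x640x3 uint8, blue, green, red), "K" (3x3 intrinsics, pixels), "k1" (the pictures are not rectified: a ray, as slopes to the right and down, at radius r is drawn at 1 + k1 r^2 times it, then the intrinsics apply), "R" (3x3) and "t" (3): a world point X has camera coordinates R X + t. Camera axes: x right, y down, z forward; pixel columns grow to the right and rows downward; lengths in m; the calibration is good to about 2 mm. A picture is of the moment at which its call begins. There is no depth.
- env.finish_job(): hands the job in, once; it reports no verdict.
Trained networks look in a picture, given as the dict that the camera call returned (one of the last four; its "shot" number tells which), for a name from the list of things; names that differ only in an ending like _2 or _b are one class to them, and where a whole thing is asked for, a point or a joint stands for the part that bears it (a point fixed in the world has none). Each returns a list of dicts, best first, with "confidence" (0 to 1); they miss things now and then, are a little off and sometimes report something else, mostly with a low value. They report only what shows in the picture. A call takes as long as a camera call. They do not tell look-alikes from the thing itself.
- env.recognise(name, picture): "point" ([x, y, z] in m, in the coordinates of the camera as it stood for that picture, good to about 4 mm: the middle of the surface that is visible of it).
- env.masks_of(name, picture): "region" (400x640 bool, what is visible of it).
- env.tip_of(name, picture): "point" ([x, y, z] in m, in the coordinates of the camera as it stood for that picture, good to about 4 mm: a listed point, or the origin of a listed thing).
The state is a dict: "time_s": time; "qpos": joint angles; "dq": joint speeds; "effort": joint torques, N m; "tcp_pos": TCP position; "tcp_rot": TCP orientation; "force": force on the tool from outside, world axes, zero at the start; "ft_torque": the same for the moment, N m; "width": finger opening in m.
Only numpy, scipy, OpenCV 4.12 (cv2) and the standard library are available. Lean on these libraries where they do the work, as an engineer would, in place of code of your own. Each camera call takes 0.05 s, during which the arm holds its last target.

### The job

First turn the parts carousel by its knob, the shorter way round, until its empty pad stands at the flat-topped post; then stack all the flat parts cases squarely in one pile on that pad, their notches on the pad's left and right as seen from the knob. Only after that, turn the swivel hook until it points out over the long toe of its stand, and then hang the stock tag on it by its window, leaving everything at rest and the other things on the bench where they are.

Things in the scene. Friction and masses are not known exactly. Their poses are not given: they have to be found in the camera images.
- deck (a joint): Angle (rad) of the carousel's deck on its base, growing anticlockwise from above; the deck turns endlessly, the value is not wrapped, and it stays where it is left (light friction, 0.1 N m). 0: the pad points along the base's +x; pi: the pad points along the base's -x, towards the robot. At the start it lies between 2.3 and 4.0; the long way to the post passes 0 or 2 pi.
- carousel_base: Fixed dark steel foot of the carousel, 220 mm across, 18 mm high; origin on the turning axis at the bench top. It carries the plywood deck, 330 mm across, whose top is 32 mm above the bench. A pot, a carton and a jar (up to 60 mm above the deck, centred 105 mm from the axis) are fixed on the deck at 106, 180 and 254 degrees anticlockwise from the pad.
- knob_grip (a point): Centre of the carousel's black bar knob, on the turning axis 102 mm above the bench: a bar 76 mm long, 16 mm thick and 34 mm high (bench heights 85 to 119 mm) on a 32 mm steel column. It is part of the deck; its long side runs along this point's x axis, which points from the axis to the pad.
- pad (a point): Centre of the empty pad, on the deck's top (32 mm above the bench), 105 mm out from the turning axis: a flat grey patch 100 x 94 mm with a dark edge, not raised. x points outward from the axis, z up; the cases' long sides (x) are to lie along it, either way round.
- pick_post: Fixed post, 58 mm high, with a flat square 50 mm plate on its top, just outside the deck on its left or right; origin on the bench under it. The pad must stop on the line from the turning axis to this post.
- ball_post: Fixed post on the other side of the deck, with a ball on top, 65 mm high: not the wanted one. Origin on the bench under it.
- case1: Flat rigid grey parts case with a plain dark lid, 96 mm long (x) x 90 mm wide (y) x 22 mm high, 100 g, with a finger notch in the middle of each long side (44 mm long, 15 mm deep, full height), so that it is 60 mm across (y) between the notches, where to grip it; origin at the centre of its underside. The cases are alike; two to four of them are there, lying flat on the bench at the start.
- case2: Flat rigid grey parts case with a plain dark lid, 96 mm long (x) x 90 mm wide (y) x 22 mm high, 100 g, with a finger notch in the middle of each long side (44 mm long, 15 mm deep, full height), so that it is 60 mm across (y) between the notches, where to grip it; origin at the centre of its underside. The cases are alike; two to four of them are there, lying flat on the bench at the start.
- case3: Flat rigid grey parts case with a plain dark lid, 96 mm long (x) x 90 mm wide (y) x 22 mm high, 100 g, with a finger notch in the middle of each long side (44 mm long, 15 mm deep, full height), so that it is 60 mm across (y) between the notches, where to grip it; origin at the centre of its underside. The cases are alike; two to four of them are there, lying flat on the bench at the start.
- case4: Flat rigid grey parts case with a plain dark lid, 96 mm long (x) x 90 mm wide (y) x 22 mm high, 100 g, with a finger notch in the middle of each long side (44 mm long, 15 mm deep, full height), so that it is 60 mm across (y) between the notches, where to grip it; origin at the centre of its underside. The cases are alike; two to four of them are there, lying flat on the bench at the start.
- hook_stand: Fixed stand of the swivel hook: dark round foot 80 mm across and 12 mm high with a long flat toe, 28 mm wide, reaching 75 mm from the axis along the stand's -x; a 20 mm post 190 mm high. Origin on the bench at the axis.
- hook (a joint): Angle (rad) of the swivel hook about its upright post, growing anticlockwise from above, endless, not wrapped, stays where it is left (0.06 N m). 0 or 2 pi: the hook points out over the toe of the stand.
- hook_seat (a point): Top of the hook's level arm, 206 mm above the bench, 50 mm out from the post's axis, where the tag is to hang. The arm is a round steel bar 8 mm thick from a black collar (32 mm across, top 214 mm above the bench) to the upturned end 80 mm out, the tag may hang anywhere between them. x points from the upturned end back to the post.
- hook_tip (a point): End of the hook, 80 mm out from the post's axis and 212 mm above the bench (the metal ends 4 mm above it).
- tag: White upright stock tag, 128 mm tall, 160 g, standing on a steel foot 50 (x) x 80 (y) x 12 mm; its plate is 8 mm thick (x) and 80 mm wide (y). A window 44 mm wide and 38 mm tall goes through it along x, 58 to 96 mm above its underside; the solid band over it (96 to 128 mm) is what to grip. Origin at the centre of its underside.
- tag_eye (a point): Middle of the upper edge of the tag's window, 96 mm above the tag's underside: it rests on the hook's arm when hung. Axes as the tag's.
- spray_can: Bystander: spray can 62 mm across, 170 mm tall; leave alone.
- mug: Bystander: white mug 80 mm across, 90 mm tall; leave alone.
- hub: Bystander: wheel hub standing on end, 60 mm across, 100 mm tall; leave alone.
- oil_bottle: Bystander: bottle 56 mm across, 130 mm tall; leave alone.
- spanner: Bystander: spanner 180 mm long lying flat; leave alone.
- driver: Bystander: screwdriver 200 mm long lying flat; leave alone.
- cassette: Bystander: stepped dark sprocket cluster 120 mm across, 36 mm high; leave alone.
Mind the look-alikes: they are no part of the job. Leave any turquoise look-alike of the case4 alone.

How it is judged:
By the outcome, as a careful person would: the job done as asked, in the order asked, and still so for the second after the job is handed in, with the robot touching nothing.
Of case1, case2, case3, case4 only 2 to 4 are there at a start; the rules pass over those that are not, and their reading is None.
At some moment in a run one of case1, case2, case3, case4 may be knocked a few centimetres aside while the robot is not near it.
Once in a run the grip may slacken for a moment while it holds something.
It also fails if it takes over 210 s, if anything falls off the work surface, if the arm or the gripper's body presses on something with over 40 N, if the wrist force passes 120 N, or if a joint passes its speed limit or range.

## Working session

There is one attempt and no reset: what is moved stays moved. The work goes in short steps, Python scripts to look and compute and a shell command to move; the robot and the scene stay as the last step left them, time stands still between calls to the robot, and variables do not carry over. Pictures are saved under pics/ and viewed, and the job is handed in when it is done.

```bash
ls; mkdir -p pics; python3 - <<'E'
from bench import env
import cv2
for n in("side","top"):
    f=env.grab_frame(n); cv2.imwrite(f"pics/{n}0.png",f["frame"]); print(n,f["K"],f["k1"],f["R"],f["t"],f["shot"])
print(env.get_obs())
E
```

```text
pics
side [[457.58710645   0.         322.54498713]
 [  0.         457.58710645 211.45501385]
 [  0.           0.           1.        ]] 0.01771518470528058 [[-0.98995309 -0.14138719 -0.00159771]
 [-0.09024418  0.64048237 -0.76265216]
 [ 0.10885255 -0.75484568 -0.64680687]] [0.52662616 0.23222714 1.68689349] 1
top [[454.677789     0.         324.68188433]
 [  0.         454.677789   196.37363369]
 [  0.           0.           1.        ]] -0.12438965581328715 [[-1.39161684e-02 -9.99899945e-01 -2.53792063e-03]
 [-9.87287856e-01  1.41424624e-02 -1.58311970e-01]
 [ 1.58332023e-01  3.02562174e-04 -9.87385882e-01]] [-0.09046848  0.54478896  1.78481262] 2
{'time_s': 0.1, 'qpos': array([ 1.21598732e+00,  2.76522690e-01,  1.50597600e+00,  1.70479662e-05,
        1.36070650e+00, -1.20964539e-01]), 'dq': array([-0.00045858, -0.00053271, -0.00168579, -0.00039302,  0.00179833,
        0.00061688]), 'effort': array([ 8.14345221e-04, -4.05461311e+01, -2.37779009e+01,  7.03461980e-02,
        3.00102553e-02, -3.18121090e-05]), 'tcp_pos': array([0.13305743, 0.55892186, 0.22970855]), 'tcp_rot': array([ 0.55442495, -0.4385488 ,  0.55540464,  0.4379653 ]), 'force': array([-0.26905492,  0.22829287,  0.73258929]), 'ft_torque': array([-0.03710535, -0.00882787,  0.01184575]), 'width': 0.09404610565975434}
```

View pics/side0.png

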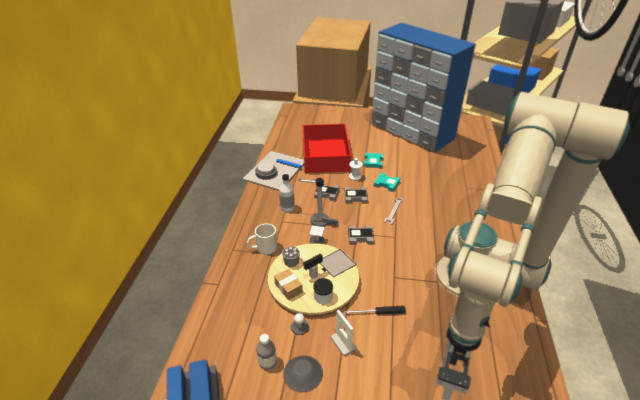

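View pics/top0.png

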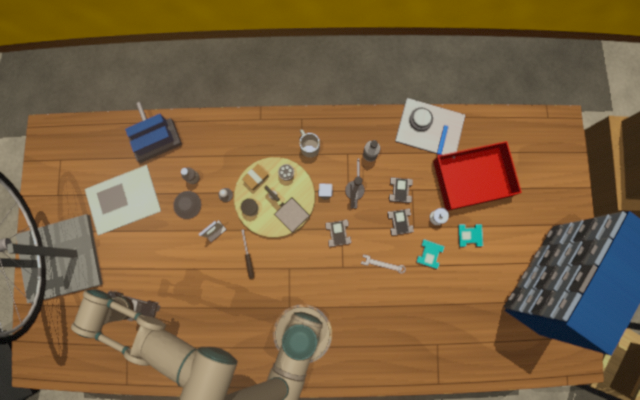

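```bash
cat > h.py <<'E'
import numpy as np, cv2
from bench import env
def proj(f,X):
    X=np.atleast_2d(X); c=X@f["R"].T+f["t"]; s=c[:,:2]/c[:,2:]; r2=(s**2).sum(1,keepdims=True)
    s=s*(1+f["k1"]*r2); return s*np.array([f["K"][0,0],f["K"][1,1]])+f["K"][:2,2]
def ray(f,uv):
    d=(np.array(uv,float)-f["K"][:2,2])/np.array([f["K"][0,0],f["K"][1,1]]); s=d.copy()
    for _ in range(20): s=d/(1+f["k1"]*(s@s))
    v=f["R"].T@np.array([s[0],s[1],1]); o=-f["R"].T@f["t"]; return o,v
def at_z(f,uv,z):
    o,v=ray(f,uv); return o+v*(z-o[2])/v[2]
def two(fa,ua,fb,ub):
    A=[];b=[]
    for f,u in((fa,ua),(fb,ub)):
        o,v=ray(f,u); v=v/np.linalg.norm(v); P=np.eye(3)-np.outer(v,v); A.append(P);b.append(P@o)
    return np.linalg.lstsq(np.vstack(A),np.hstack(b),rcond=None)[0]
def w(f,p): return f["R"].T@(np.array(p)-f["t"])
def crop(f,box,name,s=6):
    x0,y0,x1,y1=box; cv2.imwrite("pics/"+name,cv2.resize(f["frame"][y0:y1,x0:x1],None,fx=s,fy=s,interpolation=cv2.INTER_CUBIC))
E
python3 - <<'E'
from h import *
np.set_printoptions(precision=3,suppress=True)
for n in("top","side"):
    f=env.grab_frame(n)
    if n=="top":
        crop(f,(190,130,320,230),"t_a.png"); crop(f,(315,150,445,250),"t_b.png"); crop(f,(420,180,500,280),"t_c.png",5)
    else:
        crop(f,(235,150,405,260),"s_a.png",4.5);crop(f,(250,230,400,390),"s_b.png",3.7)
    for nm in "case1 hook_stand hook_seat hook_tip carousel_base knob_grip pad pick_post ball_post tag tag_eye".split():
        for d in env.tip_of(nm,f): print(n,nm,w(f,d["point"]),round(d["confidence"],2),proj(f,w(f,d["point"]))[0].round(0))
E
```

```text
top case1 [ 0.375 -0.696  0.003] 0.9 [471. 236.]
top case1 [ 0.439 -0.404 -0.   ] 0.82 [400. 222.]
top case1 [ 0.307 -0.517 -0.   ] 0.76 [428. 254.]
top case1 [ 0.4   -0.15  -0.003] 0.71 [338. 233.]
top case1 [ 0.572 -0.408 -0.004] 0.63 [399. 190.]
top hook_stand [ 0.574 -0.22  -0.003] 0.88 [354. 191.]
top hook_seat [ 0.625 -0.224  0.205] 0.57 [358. 167.]
top hook_seat [ 0.725 -0.286 -0.001] 0.24 [369. 155.]
top hook_tip [ 0.657 -0.223  0.212] 0.57 [358. 158.]
top carousel_base [ 0.551  0.102 -0.003] 0.8 [276. 197.]
top knob_grip [0.548 0.107 0.098] 0.66 [272. 194.]
top knob_grip [0.417 0.353 0.098] 0.38 [209. 228.]
top pad [0.47  0.034 0.033] 0.96 [292. 215.]
top pick_post [ 0.57  -0.103  0.001] 0.77 [326. 192.]
top pick_post [ 0.397 -0.147 -0.001] 0.7 [337. 234.]
top ball_post [ 0.567  0.312 -0.   ] 0.6 [226. 194.]
top ball_post [ 0.755 -0.039  0.002] 0.18 [310. 148.]
top tag [0.472 0.036 0.031] 0.71 [292. 215.]
top tag [ 0.415  0.357 -0.003] 0.58 [214. 231.]
top tag [ 0.27  -0.329  0.   ] 0.53 [383. 264.]
top tag [ 0.564  0.312 -0.001] 0.43 [226. 195.]
top tag_eye [ 0.655 -0.221  
[... 518 characters left out ...]
.69 [360. 237.]
side hook_tip [ 0.456 -0.56  -0.003] 0.61 [355. 176.]
side hook_tip [ 0.657 -0.226  0.212] 0.39 [299. 177.]
side carousel_base [ 0.556  0.106 -0.005] 0.66 [312. 281.]
side knob_grip [0.553 0.111 0.101] 0.92 [312. 262.]
side knob_grip [ 0.581 -0.218  0.005] 0.52 [318. 220.]
side pad [0.471 0.035 0.034] 0.83 [338. 262.]
side pad [ 0.44  -0.402 -0.005] 0.38 [356. 198.]
side pick_post [ 0.568 -0.105  0.001] 0.77 [317. 240.]
side pick_post [ 0.564  0.31  -0.003] 0.22 [300. 327.]
side pick_post [ 0.403 -0.148  0.001] 0.19 [359. 236.]
side ball_post [0.56  0.313 0.   ] 0.62 [301. 327.]
side tag [ 0.417  0.355 -0.   ] 0.74 [342. 344.]
side tag_eye [0.417 0.352 0.095] 0.64 [343. 325.]
```

View pics/t_a.png

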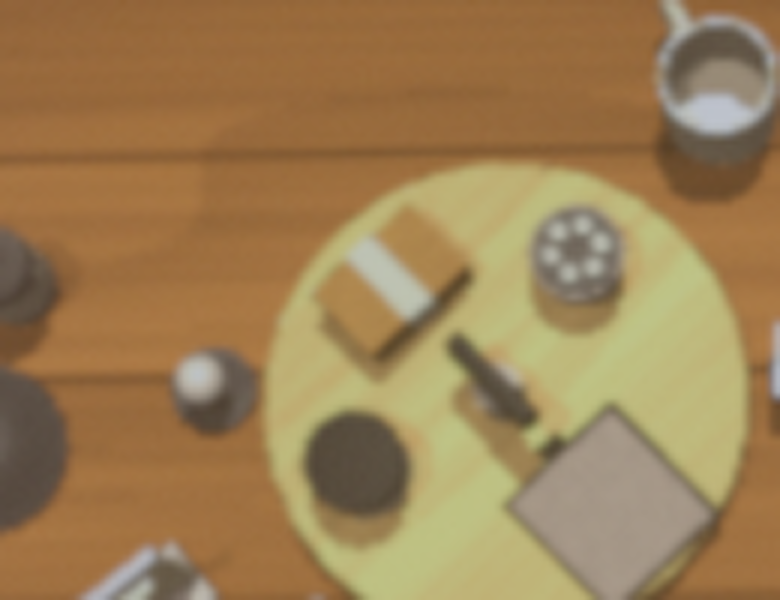

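View pics/t_b.png

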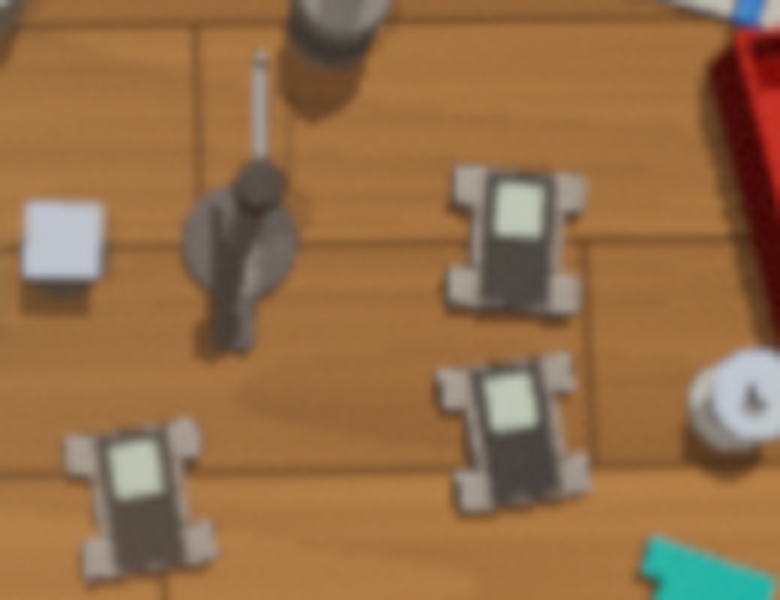

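View pics/s_a.png

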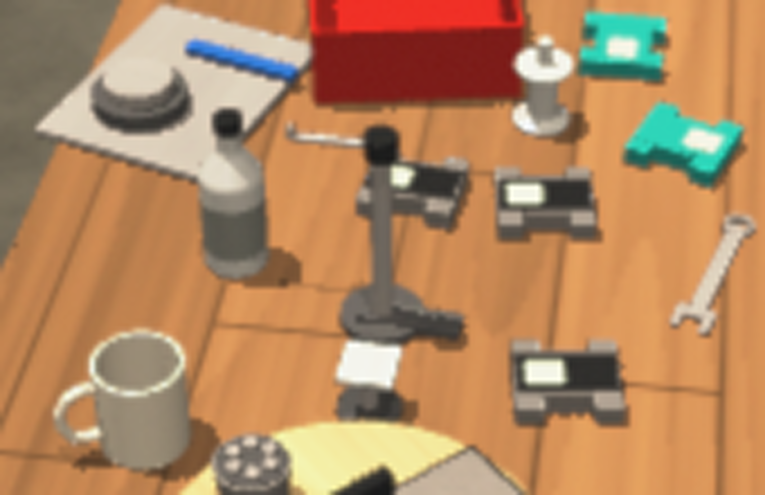

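View pics/s_b.png

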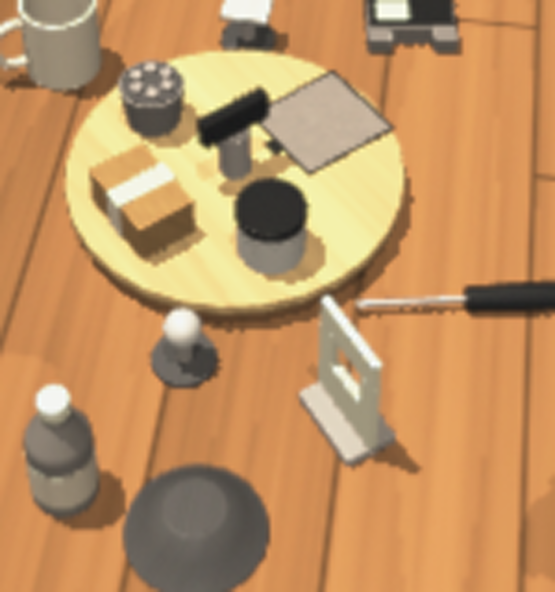

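```bash
cat >> h.py <<'E'
from scipy.optimize import minimize
CASE=np.array([(-48,-45),(-22,-45),(-22,-30),(22,-30),(22,-45),(48,-45),(48,45),(22,45),(22,30),(-22,30),(-22,45),(-48,45)])/1e3
def box(x0,x1,y0,y1): return np.array([(x0,y0),(x1,y0),(x1,y1),(x0,y1)])/1e3
# parts: list of (outline, zlo, zhi)
M_CASE=[(CASE,0,.022)]
M_TAG=[(box(-25,25,-40,40),0,.012),(box(-4,4,-40,-22),.012,.128),(box(-4,4,22,40),.012,.128),(box(-4,4,-40,40),.012,.058),(box(-4,4,-40,40),.096,.128)]
M_PAD=[(box(-50,50,-47,47),0,.0005)]
M_STAND=[(np.array([(40*np.cos(a),40*np.sin(a)) for a in np.linspace(0,6.28,32)])/1e3,0,.012),(box(-75,0,-14,14),0,.010)]
M_DECK=[(np.array([(165*np.cos(a),165*np.sin(a)) for a in np.linspace(0,6.28,64)])/1e3,-.0,.0005)]
def render(f,model,p,z0=0,S=4):
    c,s=np.cos(p[2]),np.sin(p[2]); Rz=np.array([[c,-s],[s,c]]); im=np.zeros((400,640),np.uint8)
    for o,zl,zh in model:
        q=o@Rz.T+np.array(p[:2]); n=len(q)
        lo=proj(f,np.c_[q,np.full(n,z0+zl)]); hi=proj(f,np.c_[q,np.full(n,z0+zh)])
        F=[lo,hi]+[np.array([lo[i],lo[(i+1)%n],hi[(i+1)%n],hi[i]]) for i in range(n)]
        for g in F: cv2.fillPoly(im,[np.round(g*256).astype(np.int32)],255,cv2.LINE_AA,8)
    return cv2.GaussianBlur(im.astype(np.float32)/255,(0,0),0.8)
def fit(views,model,p0,z0=0,spread=(.006,.006,.15),yaws=None):
    """views: list of (frame, mask)"""
    ms=[(f,cv2.GaussianBlur(m.astype(np.float32),(0,0),0.8)) for f,m in views]
    def cost(p): return sum(((render(f,model,p,z0)-m)**2).sum()/max(m.sum(),1) for f,m in ms)
    best=None
    for y in (yaws if yaws is not None else [p0[2]]):
        s0=np.array([p0[0],p0[1],y]); sim=np.vstack([s0]+[s0+np.eye(3)[i]*spread[i] for i in range(3)])
        r=minimize(cost,s0,method="Nelder-Mead",options=dict(initial_simplex=sim,xatol=1e-4,fatol=1e-4,maxiter=200))
        if best is None or r.fun<best.fun: best=r
    return best.x,best.fun
def mask_near(f,name,X,rad=12):
    u=proj(f,X)[0]; b=None
    for d in env.masks_of(name,f):
        ys,xs=np.nonzero(d["region"])
        if len(xs)==0: continue
        e=np.hypot(xs.mean()-u[0],ys.mean()-u[1])
        if e<rad and (b is None or e<b[0]): b=(e,d["region"])
    return None if b is None else b[1]
def goto(xyz,jaw=None):
    """print row: xyz = target of GRASP POINT, jaw = world angle of jaw axis (mod pi)"""
    from scipy.spatial.transform import Rotation as Ro
    o=env.get_obs(); q=o["tcp_rot"]; R=Ro.from_quat([q[1],q[2],q[3],q[0]]).as_matrix()
    g=o["tcp_pos"]+R[:,0]*.006
    d=R.T@(np.array(xyz)-g)*1e3
    cur=np.arctan2(R[1,2],R[0,2]); t=0
    print("tool x",R[:,0].round(4),"jaw deg",round(np.degrees(cur),2),"grasp",g.round(4),"q6",o["qpos"][5].round(3),"w",round(o["width"],4),"F",o["force"].round(1),"t",round(o["time_s"],2))
    if jaw is not None:
        t=(jaw-cur+np.pi/2)%np.pi-np.pi/2; t=-t   # +turn about down axis = clockwise
    print("ROW shift mm",d.round(1),"turn",round(t,4), "alt",round(t-np.sign(t)*np.pi,3))
E
python3 - <<'E'
from h import *
np.set_printoptions(precision=4,suppress=True)
T=env.grab_frame("top");S=env.grab_frame("side")
for nm,X in (("A",(.401,-.15,.01)),("B",(.4405,-.405,.01)),("C",(.572,-.411,.01))):
    v=[(f,m) for f in(T,S) for m in [mask_near(f,"case1",X)] if m is not None]
    print(nm,len(v),fit(v,M_CASE,(X[0],X[1],0),yaws=(-.3,0,.3)))
    for q in v: print("  single",fit([q],M_CASE,(X[0],X[1],0),yaws=(-.3,0,.3)))
X=(.416,.355,.06)
v=[(f,m) for f in(T,S) for m in [mask_near(f,"tag",X,15)] if m is not None]
print("tag",len(v),fit(v,M_TAG,(X[0],X[1],0),yaws=np.arange(-1.5,1.5,.4)))
X=(.471,.035,.032)
v=[(f,m) for f in(T,S) for m in [mask_near(f,"pad",X)] if m is not None]
print("pad",len(v), fit(v,M_PAD,(X[0],X[1],-2.4),z0=.032) if v else 0)
for f in (T,S):
  for n in("carousel_base","pad","knob_grip","hook_stand","hook_seat","pick_post"):
    for d in env.masks_of(n,f):
        ys,xs=np.nonzero(d["region"]); print(n,d["confidence"],len(xs),xs.mean().round(1),ys.mean().round(1))
E
```

```text
A 2 (array([ 0.3993, -0.1502,  0.1477]), np.float64(0.2180415689945221))
  single (array([ 0.3989, -0.1496,  0.1493]), np.float64(0.02841009758412838))
  single (array([ 0.4004, -0.1505,  0.1206]), np.float64(0.18339642882347107))
B 2 (array([ 0.4419, -0.4032,  0.1426]), np.float64(0.39790892601013184))
  single (array([ 0.44  , -0.4024,  0.1696]), np.float64(0.15847240388393402))
  single (array([ 0.4413, -0.4054,  0.0544]), np.float64(0.22923310101032257))
C 2 (array([ 0.5716, -0.411 , -0.1217]), np.float64(0.5766722559928894))
  single (array([ 0.5706, -0.4101, -0.0566]), np.float64(0.06929322332143784))
  single (array([ 0.5729, -0.4125, -0.037 ]), np.float64(0.492416113615036))
tag 2 (array([ 0.4145,  0.3536, -2.4764]), np.float64(0.18550023436546326))
pad 0 0
carousel_base 0.84 4960 274.1 196.9
pad 0.92 5010 273.8 196.8
pad 0.57 515 337.6 232.8
knob_grip 0.9 5013 273.7 196.7
hook_stand 0.66 437 354.9 188.8
pick_post 0.59 175 324.8 190.4
carousel_base 0.64 5221 312.9 278.7
pad 0.61 5274 312.6 278.7
knob_grip 0.83 5188 312.8 278.7
hook_stand 0.86 482 320.5 207.9
hook_seat 0.46 93 315.9 181.7
hook_seat 0.39 187 316.7 235.0
pick_post 0.67 196 316.6 234.3
pick_post 0.47 598 343.0 335.0
pick_post 0.34 406 360.5 234.4
```

```bash
cat >> h.py <<'E'
M_DK=[(np.array([(165*np.cos(a),165*np.sin(a)) for a in np.linspace(0,6.28,64)])/1e3,.018,.032)]
def deck_fit(f,p0=(.552,.107)):
    hsv=cv2.cvtColor(f["frame"],cv2.COLOR_BGR2HSV); m=cv2.inRange(hsv,(22,60,110),(35,255,255))
    n,l,st,_=cv2.connectedComponentsWithStats(m); k=1+st[1:,4].argmax(); ys,xs=np.nonzero(l==k)
    h=cv2.convexHull(np.c_[xs,ys].astype(np.int32)); im=np.zeros((400,640),np.uint8); cv2.fillPoly(im,[h],1)
    return fit([(f,im)],M_DK,(p0[0],p0[1],0))
def pad_fit(f,a0,c,rad=.105):
    """search deck angle: cost by colour: mean-difference inside/outside pad edge"""
    lab=cv2.cvtColor(f["frame"],cv2.COLOR_BGR2HSV)[:,:,1].astype(np.float32)
    def cost(a):
        inn=render(f,M_PAD,(c[0]+rad*np.cos(a),c[1]+rad*np.sin(a),a),.032)
        big=render(f,[(box(-60,60,-57,57),0,.0005)],(c[0]+rad*np.cos(a),c[1]+rad*np.sin(a),a),.032)
        ring=np.clip(big-inn,0,1); return (lab*inn).sum()/inn.sum()-(lab*ring).sum()/ring.sum()
    A=a0+np.radians(np.arange(-25,25.1,.25)); C=[cost(a) for a in A]; i=int(np.argmin(C)); return A[i],C[i]
E
python3 - <<'E'
from h import *
np.set_printoptions(precision=4,suppress=True)
T=env.grab_frame("top");S=env.grab_frame("side")
for f in(T,S):
    p,c=deck_fit(f); print("deck",p[:2],c)
    for cc in (p[:2],(.5525,.107)):
        a,c=pad_fit(f,np.radians(221),cc); print(" pad deg",np.degrees(a),c)
# post plate: white square at z=.058
for f,(x,y) in((T,(326,190)),(S,(317,232))):
    m=(f["frame"].min(2)>120)&(np.abs(np.indices((400,640))[1]-x)<12)&(np.abs(np.indices((400,640))[0]-y)<12)
    ys,xs=np.nonzero(m); print("plate",len(xs),at_z(f,(xs.mean(),ys.mean()),.058), fit([(f,m)],[(box(-25,25,-25,25),.052,.058)],(.568,-.104,0)))
E
```

```text
deck [ 1.3931 -0.0099] 0.8848317861557007
 pad deg 212.75 6.9682465
 pad deg 221.99999999999997 -48.6378
deck [ 1.5636 -3.8086] 0.9969174265861511
 pad deg 196.0 nan
 pad deg 223.75 -41.16428
plate 174 [ 0.5692 -0.0999  0.058 ] (array([ 0.5702, -0.0999, -0.1068]), np.float64(0.048297032713890076))
plate 133 [ 0.5696 -0.0974  0.058 ] (array([ 0.5699, -0.1006, -0.0549]), np.float64(0.052658889442682266))h.py:78: RuntimeWarning: invalid value encountered in scalar divide
  ring=np.clip(big-inn,0,1); return (lab*inn).sum()/inn.sum()-(lab*ring).sum()/ring.sum()
```

```bash
sed -i 's|    n,l,st,_=cv2.conn|    u=proj(f,(p0[0],p0[1],.03))[0].astype(int); R_=np.zeros_like(m); cv2.circle(R_,(int(u[0]),int(u[1])),60,255,-1); m\&=R_\n    n,l,st,_=cv2.conn|' h.py
python3 - <<'E'
from h import *
np.set_printoptions(precision=4,suppress=True)
T=env.grab_frame("top");S=env.grab_frame("side")
for f in(T,S):
    p,c=deck_fit(f); print("deck",p[:2],c)
    for cc in (p[:2],(.5525,.107)):
        a,c=pad_fit(f,np.radians(221),cc); print(" pad deg",np.degrees(a),c)
# hook/stand
for n in("top","side"):
    f=T if n=="top" else S
    for X in ((.625,-.222,.206),): pass
crop(T,(335,150,375,215),"hk.png",9)
goto((.5515,.1075,.102+.004),np.radians(222-90))
E
```

```text
deck [0.5505 0.1097] 0.025171712040901184
 pad deg 224.25 -48.52691
 pad deg 221.99999999999997 -48.606228
deck [0.5524 0.1018] 0.26445239782333374
 pad deg 221.5 -42.63658
 pad deg 223.75 -41.409454
tool x [ 0.      0.0001 -1.    ] jaw deg 76.6 grasp [0.1332 0.5594 0.2245] q6 -0.121 w 0.0938 F [ 0.5 -1.3  0. ] t 2.7
ROW shift mm [ 118.5 -511.6 -342.7] turn -0.9669 alt 2.175
```

View pics/hk.png

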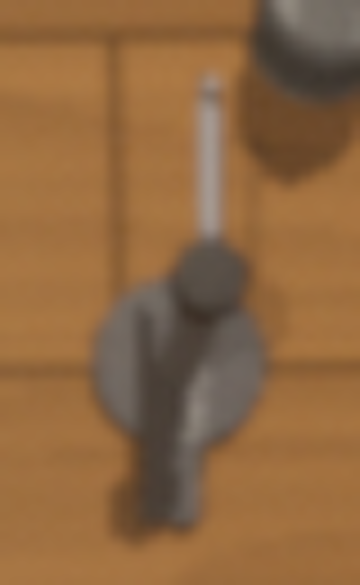

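```bash
python3 -m creep '[[[0,-250,-170,1.0],[0,-511,-343,2.16],[0,-511,-343,2.16],[0,-511,-343,2.16],[0,-511,-343,2.16],[0,-511,-343,2.16],[0,-511,-343,2.16],[0,-511,-343,2.16],[0,-511,-343,2.16],[0,-511,-343,2.16],[0,-511,-343,2.16],[0,-511,-343,2.16],[0,-511,-343,2.16],[0,-511,-343,2.16],[0,-511,-343,2.16],[0,-511,-343,2.16]]]' 60; python3 - <<'E'
from h import *
goto((.551,.108,.106),np.radians(222.7-90))
f=env.grab_frame("side"); crop(f,(250,160,410,310),"k1.png",4)
E
```

```text
time_s: 4.7
tcp_pos: [0.5508, 0.1075, 0.2306]
tcp_rot: [0.648, 0.283, 0.648, -0.283]
force: [-0.3, -0.2, 1.3]
width: 0.0568
tool x [ 2.e-04  1.e-04 -1.e+00] jaw deg -47.11 grasp [0.5508 0.1075 0.2246] q6 0.891 w 0.0568 F [-0.3 -0.2  1.3] t 4.7
ROW shift mm [118.6   0.5  -0.2] turn 0.0033 alt -3.138
```

View pics/k1.png

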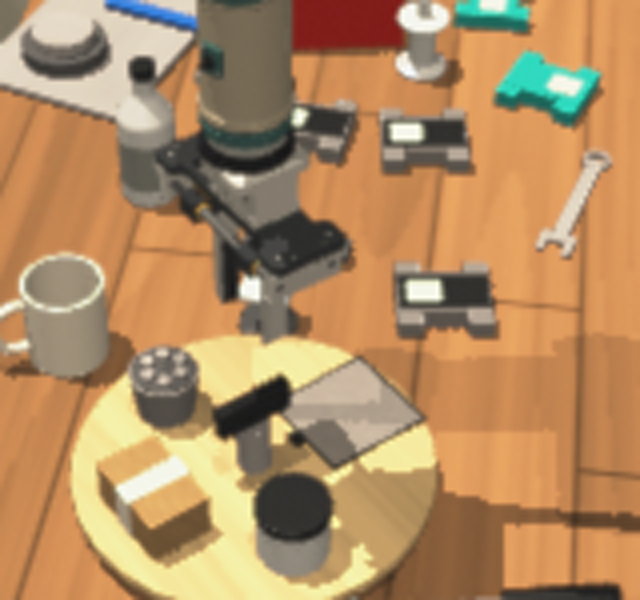

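```bash
python3 -m creep '[[[40,0,0,0],[80,0,0,0],[105,0,0,0],[118,0,0,0],[118,0,0,0],[118,0,0,0]]]' 60; python3 -m creep '[[[0,0,0,0],[0,0,0,0],[0,0,0,0],[0,0,0,0],[0,0,0,0],[0,0,0,0]]]' 0
```

```text
time_s: 5.5
tcp_pos: [0.5518, 0.1075, 0.1136]
tcp_rot: [0.649, 0.283, 0.647, -0.282]
force: [-0.1, -0.4, -0.2]
width: 0.0568
time_s: 6.25
tcp_pos: [0.5499, 0.1084, 0.1125]
tcp_rot: [0.647, 0.283, 0.649, -0.283]
force: [-4.5, 4.2, 3.7]
width: 0.0156
```

```bash
python3 -m creep '[[[0,0,0,-0.06],[0,0,0,-0.14],[0,0,0,-0.24],[0,0,0,-0.34],[0,0,0,-0.44],[0,0,0,-0.54],[0,0,0,-0.64],[0,0,0,-0.74],[0,0,0,-0.83],[0,0,0,-0.88],[0,0,0,-0.91],[0,0,0,-0.92],[0,0,0,-0.92],[0,0,0,-0.92]]]'; python3 - <<'E'
from h import *
goto((.551,.108,.106))
for n in("top","side"):
    f=env.grab_frame(n); 
    crop(f,(215,140,345,250) if n=="top" else (250,200,390,320),f"k2{n}.png",5)
    for cc in ((.5515,.1075),(.551,.1085)): print(n,np.degrees(pad_fit(f,np.radians(275),cc)[0]))
E
```

```text
time_s: 8.0
tcp_pos: [0.5507, 0.108, 0.1125]
tcp_rot: [0.706, -0.034, 0.706, 0.035]
force: [-1.0, 5.4, 2.3]
width: 0.0158
tool x [-3.0e-04  1.3e-03 -1.0e+00] jaw deg 5.53 grasp [0.5507 0.108  0.1065] q6 -0.028 w 0.0158 F [-1.   5.4  2.3] t 8.0
ROW shift mm [ 0.5 -0.1  0.3] turn 0 alt 0.0
top 275.5
top 275.75
side 275.75
side 276.0
```

View pics/k2top.png

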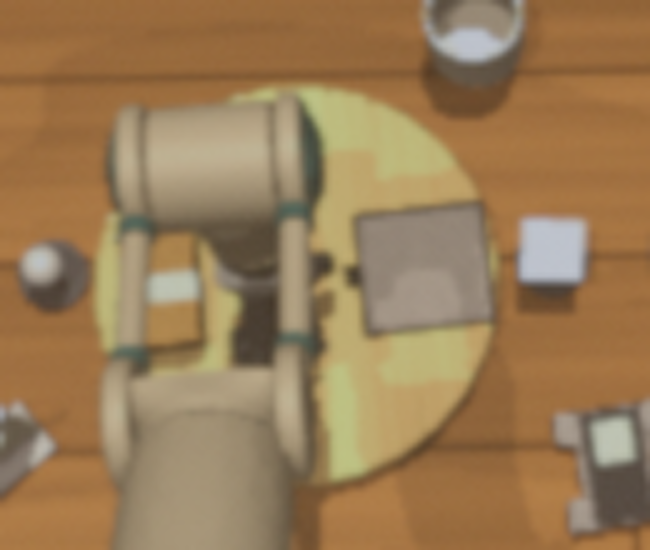

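View pics/k2side.png

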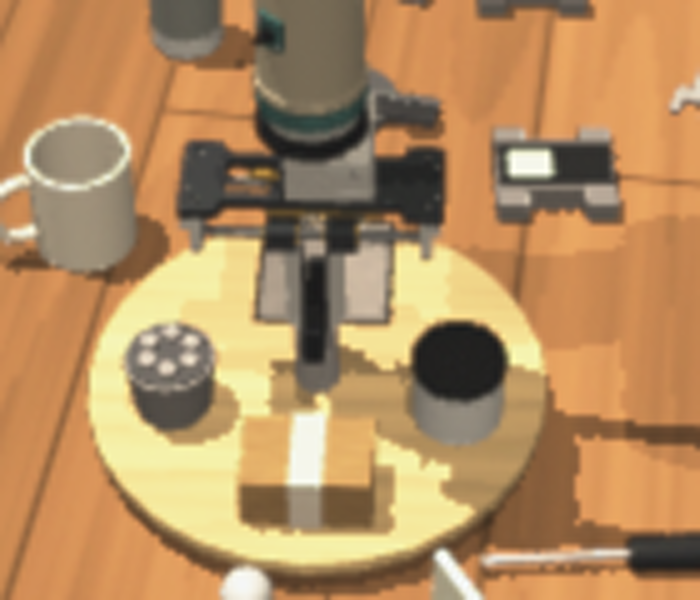

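```bash
python3 -m creep '[[[0,0,0,0],[0,0,0,0],[0,0,0,0],[-40,0,0,0],[-90,0,0,0],[-110,0,0,0],[-110,0,0,0]]]' 60; python3 - <<'E'
from h import *
goto((.3993,-.1502,.15),.148+np.pi/2)
E
```

```text
time_s: 8.98
tcp_pos: [0.552, 0.1071, 0.2242]
tcp_rot: [0.708, -0.034, 0.705, 0.034]
force: [-0.6, 0.4, 0.6]
width: 0.0563
tool x [ 4.4e-03 -1.0e-04 -1.0e+00] jaw deg 5.55 grasp [0.5521 0.1071 0.2182] q6 -0.029 w 0.0563 F [-0.6  0.4  0.6] t 8.97
ROW shift mm [  67.5 -241.3 -177.2] turn 1.5197 alt -1.622
```

```bash
python3 -m creep '[[[0,-120,-88,0.76],[40,-241,-177,1.52],[67,-241,-177,1.52],[67,-241,-177,1.52],[67,-241,-177,1.52],[67,-241,-177,1.52],[67,-241,-177,1.52],[67,-241,-177,1.52],[67,-241,-177,1.52],[67,-241,-177,1.52],[67,-241,-177,1.52]]]' 100; python3 - <<'E'
from h import *
np.set_printoptions(precision=4,suppress=True)
T=env.grab_frame("top"); S=env.grab_frame("side")
X=(.401,-.15,.01)
for f in(T,S):
    m=mask_near(f,"case1",X)
    if m is not None: print(fit([(f,m)],M_CASE,(X[0],X[1],0.1)))
goto((.3993,-.1502,.021),.148+np.pi/2)
crop(S,(290,160,430,290),"a1.png",5)
E
```

```text
time_s: 10.35
tcp_pos: [0.3979, -0.1495, 0.1552]
tcp_rot: [0.536, 0.461, 0.536, -0.461]
force: [-0.4, -0.1, 0.4]
width: 0.0943
(array([ 0.394 , -0.1404,  0.1212]), np.float64(2.5334982872009277))
(array([ 0.4001, -0.1506,  0.1212]), np.float64(0.12903375923633575))
tool x [ 0.0001  0.     -1.    ] jaw deg -81.49 grasp [ 0.3981 -0.1496  0.1494] q6 0.899 w 0.0938 F [ 0.1 -0.3  0.3] t 10.55
ROW shift mm [128.4   1.1   0.8] turn 0.0006 alt -3.141
```

View pics/a1.png

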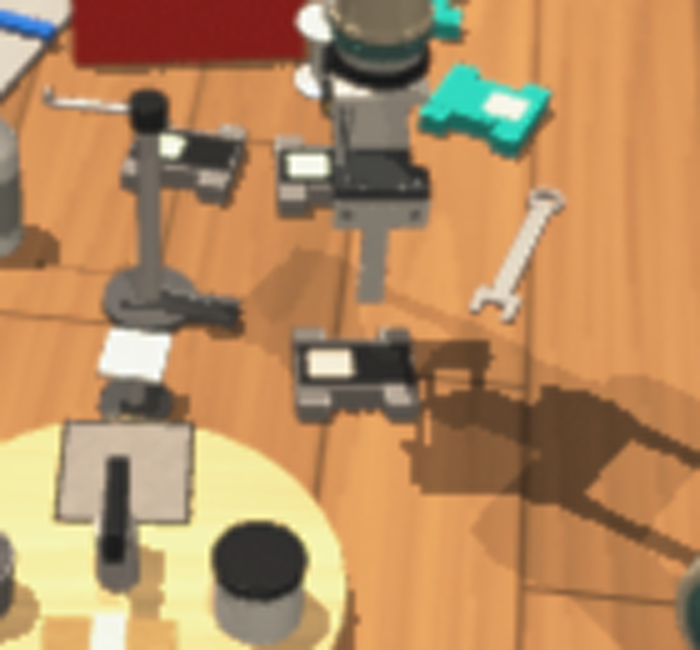

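```bash
python3 -m creep '[[[50,1,1,0],[95,1,1,0],[118,1,1,0],[128,1,1,0],[128,1,1,0],[128,1,1,0]]]' 100; python3 -m creep '[[[0,0,0,0],[0,0,0,0],[0,0,0,0],[0,0,0,0],[0,0,0,0]]]' 0; python3 -m creep '[[[-30,0,0,0],[-70,0,0,0],[-110,0,0,0],[-110,0,0,0]]]'; python3 - <<'E'
from h import *
goto((.5608,.0035,.15),np.radians(5.5))
S=env.grab_frame("side");crop(S,(290,160,430,290),"a2.png",5)
T=env.grab_frame("top")
for f in(T,S): print(np.degrees(pad_fit(f,np.radians(275),(.551,.108))[0]))
u=[proj(f,(.5608,.0035,.032))[0] for f in (T,S)]; print(u)
E
```

```text
time_s: 11.3
tcp_pos: [0.4001, -0.151, 0.0283]
tcp_rot: [0.536, 0.462, 0.535, -0.462]
force: [0.7, -0.7, -1.3]
width: 0.0941
time_s: 11.92
tcp_pos: [0.3992, -0.1504, 0.0276]
tcp_rot: [0.536, 0.462, 0.536, -0.462]
force: [-0.8, -0.1, 3.1]
width: 0.0601
time_s: 12.42
tcp_pos: [0.4011, -0.1516, 0.1397]
tcp_rot: [0.538, 0.462, 0.533, -0.461]
force: [0.0, 0.2, -0.9]
width: 0.0597
tool x [ 0.0057 -0.0032 -1.    ] jaw deg -81.53 grasp [ 0.4011 -0.1516  0.1337] q6 0.899 w 0.0597 F [ 0.   0.2 -0.9] t 12.43
ROW shift mm [ -15.8  180.9 -129.8] turn -1.5189 alt 1.623
275.75
275.75
[array([299.55031713, 192.94427338]), array([314.82653056, 253.76978472])]
```

View pics/a2.png

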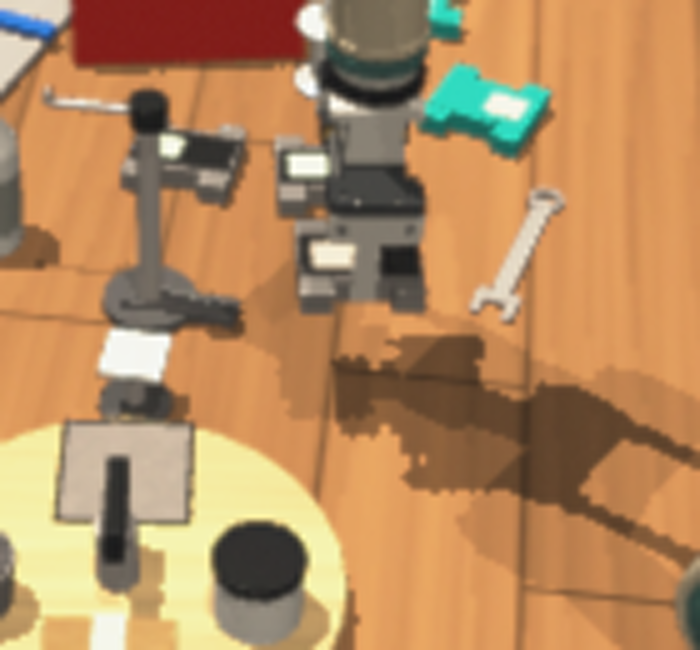

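```bash
cat >> h.py <<'E'
def pad_xy(f,p0=(.5608,.0035,np.radians(275.5))):
    g=cv2.cvtColor(f["frame"],cv2.COLOR_BGR2HSV)[:,:,1].astype(np.float32)
    def cost(p):
        inn=render(f,M_PAD,p,.032); big=render(f,[(box(-60,60,-57,57),0,.0005)],p,.032); ring=np.clip(big-inn,0,1)
        return (g*inn).sum()/inn.sum()-(g*ring).sum()/ring.sum()
    s0=np.array(p0); sim=np.vstack([s0]+[s0+np.eye(3)[i]*v for i,v in enumerate((.006,.006,.05))])
    r=minimize(cost,s0,method="Nelder-Mead",options=dict(initial_simplex=sim,xatol=1e-4,fatol=1e-3)); return r.x,r.fun
E
python3 - <<'E'
from h import *
T=env.grab_frame("top");S=env.grab_frame("side")
for f in(T,S): print(pad_xy(f))
crop(T,(215,140,345,250),"p2.png")
E
```

```text
(array([5.60071225e-01, 8.73753394e-04, 4.79553502e+00]), np.float64(-50.39007568359375))
(array([5.62238655e-01, 2.16456813e-03, 4.79261676e+00]), np.float64(-34.555152893066406))
```

View pics/p2.png

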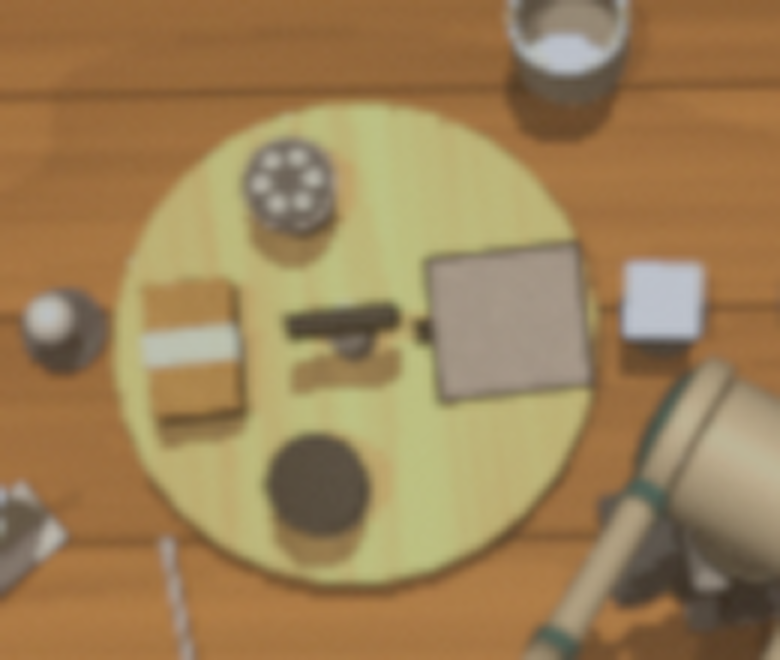

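```bash
python3 -m creep '[[[-16,30,-20,-0.15],[-16,65,-45,-0.33],[-16,100,-70,-0.51],[-16,130,-93,-0.7],[-16,160,-115,-0.9],[-16,175,-125,-1.08],[-16,181,-130,-1.25],[-16,181,-130,-1.4],[-16,181,-130,-1.5],[-16,181,-130,-1.52],[-16,181,-130,-1.52],[-16,181,-130,-1.52]]]'; python3 - <<'E'
from h import *
goto((.561,.0027,.0535),np.radians(5.2))
S=env.grab_frame("side");crop(S,(250,180,390,310),"a3.png",5)
E
```

```text
time_s: 14.12
tcp_pos: [0.5589, 0.0047, 0.153]
tcp_rot: [0.706, -0.034, 0.707, 0.034]
force: [0.1, 0.3, -1.4]
width: 0.0597
tool x [-7.e-04  2.e-04 -1.e+00] jaw deg 5.51 grasp [0.5589 0.0047 0.147 ] q6 -0.212 w 0.0597 F [ 0.1  0.3 -1.4] t 14.12
ROW shift mm [93.5 -2.2  2. ] turn 0.0054 alt -3.136
```

View pics/a3.png

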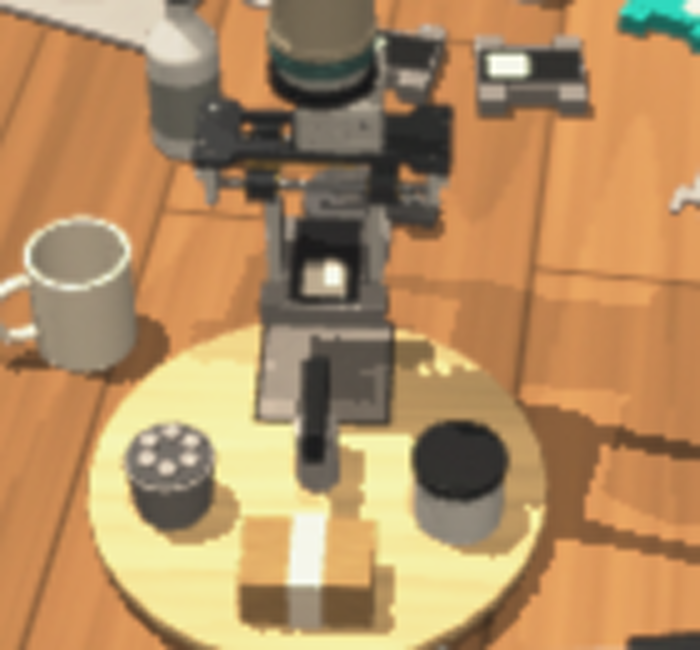

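```bash
python3 -m creep '[[[30,-2,2,0],[60,-2,2,0],[80,-2,2,0],[88,-2,2,0],[92,-2,2,0],[92,-2,2,0],[92,-2,2,0]]]'; python3 - <<'E'
from h import *
goto((.561,.0027,.0535),np.radians(5.2))
E
```

```text
time_s: 15.05
tcp_pos: [0.5619, 0.0029, 0.0623]
tcp_rot: [0.707, -0.034, 0.706, 0.034]
force: [-0.6, -0.4, -1.3]
width: 0.0595
tool x [ 1.7e-03 -1.0e-04 -1.0e+00] jaw deg 5.56 grasp [0.5619 0.0029 0.0563] q6 -0.216 w 0.0595 F [-0.6 -0.4 -1.3] t 15.05
ROW shift mm [ 2.8 -0.1 -0.9] turn 0.0062 alt -3.135
```

```bash
python3 -m creep '[[[1.5,0,0,0],[2.5,0,-0.5,0.005],[2.5,0,-0.5,0.005]]]';  python3 -m creep '[[[0,0,0,0],[0,0,0,0],[0,0,0,0]]]' 80;  python3 -m creep '[[[-15,0,0,0],[-50,0,0,0],[-100,0,0,0],[-150,0,0,0],[-150,0,0,0]]]' 85; python3 - <<'E'
from h import *
np.set_printoptions(precision=4,suppress=True)
T=env.grab_frame("top"); S=env.grab_frame("side")
for X,z0 in(((.4405,-.405,.01),0),((.572,-.411,.01),0)):
  for f in(T,S):
    m=mask_near(f,"case1",X)
    if m is not None: print(X,fit([(f,m)],M_CASE,(X[0],X[1],0),z0,yaws=(-.2,0,.2)))
goto((.4405,-.404,.15),np.pi/2)
crop(S,(250,180,390,310),"a4.png",5)
crop(T,(315,150,445,250),"a4t.png")
E
```

```text
time_s: 15.42
tcp_pos: [0.5612, 0.0028, 0.0597]
tcp_rot: [0.707, -0.033, 0.706, 0.032]
force: [0.2, 1.5, 4.6]
width: 0.06
time_s: 15.8
tcp_pos: [0.5606, 0.0029, 0.0587]
tcp_rot: [0.706, -0.032, 0.706, 0.033]
force: [-0.4, 0.2, -0.3]
width: 0.0755
time_s: 16.42
tcp_pos: [0.5636, 0.0026, 0.2145]
tcp_rot: [0.71, -0.033, 0.703, 0.032]
force: [0.5, -0.9, -0.1]
width: 0.0802
(0.4405, -0.405, 0.01) (array([ 0.4388, -0.4023,  0.1225]), np.float64(0.02625810168683529))
(0.4405, -0.405, 0.01) (array([ 0.4432, -0.4027,  0.1226]), np.float64(0.1613546758890152))
(0.572, -0.411, 0.01) (array([ 0.5711, -0.4092, -0.1486]), np.float64(0.054348740726709366))
tool x [-0.0033  0.0005 -1.    ] jaw deg 5.27 grasp [0.5597 0.003  0.2014] q6 -0.211 w 0.0798 F [-0.8 -0.   1.5] t 16.73
ROW shift mm [  51.6 -394.3 -155.9] turn -1.4787 alt 1.663
```

View pics/a4.png

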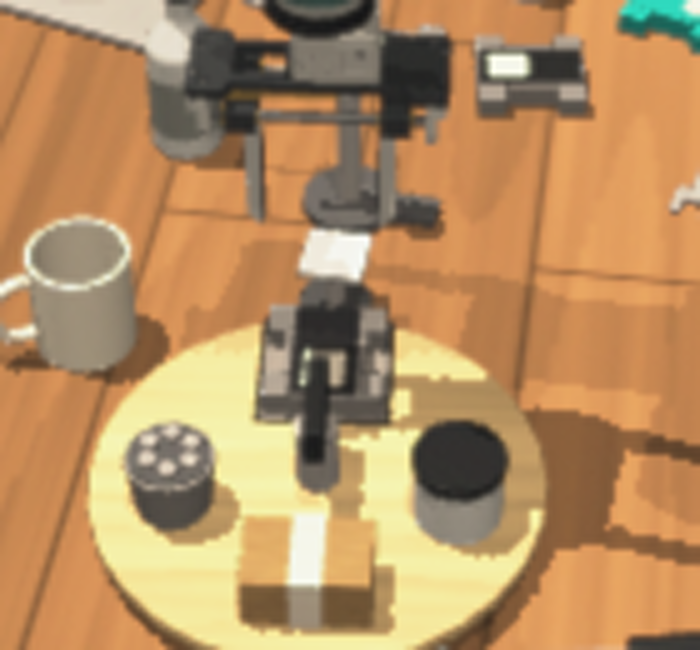

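View pics/a4t.png

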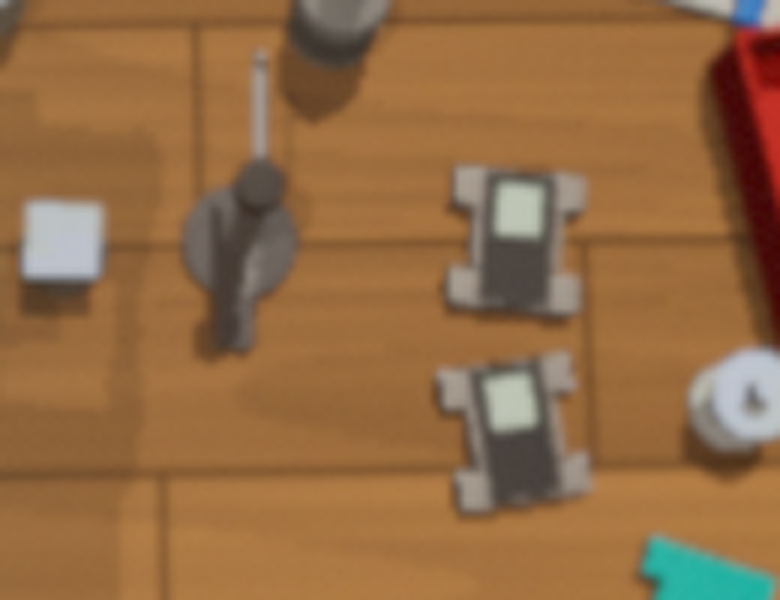

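```bash
python3 -m creep '[[[-60,0,0,0],[-60,-50,-20,0.17],[-60,-110,-45,0.34],[-60,-170,-68,0.5],[-60,-220,-90,0.67],[-60,-280,-112,0.84],[-60,-335,-135,1.0],[-40,-394,-156,1.18],[0,-394,-156,1.35],[40,-394,-156,1.54],[51,-394,-156,1.54],[51,-394,-156,1.54],[51,-394,-156,1.54]]]' 100; python3 - <<'E'
from h import *
np.set_printoptions(precision=4,suppress=True)
S=env.grab_frame("side")
X=(.4405,-.404,.01)
for f in(S,):
    m=mask_near(f,"case1",X)
    if m is not None: print(fit([(f,m)],M_CASE,(X[0],X[1],0.1)))
goto((.4395,-.4025,.021),.1225+np.pi/2)
crop(S,(280,130,420,260),"b1.png",5)
E
```

```text
time_s: 18.35
tcp_pos: [0.4425, -0.4044, 0.1595]
tcp_rot: [0.531, 0.468, 0.529, -0.468]
force: [-0.4, -0.2, 0.1]
width: 0.094
(array([ 0.4412, -0.4058,  0.0672]), np.float64(0.09882369637489319))
tool x [ 0.0022 -0.0024 -1.    ] jaw deg -82.89 grasp [ 0.4425 -0.4044  0.1537] q6 0.59 w 0.0937 F [0.4 0.1 0.2] t 18.45
ROW shift mm [132.7  -3.   -2.6] turn 0.0016 alt -3.14
```

View pics/b1.png

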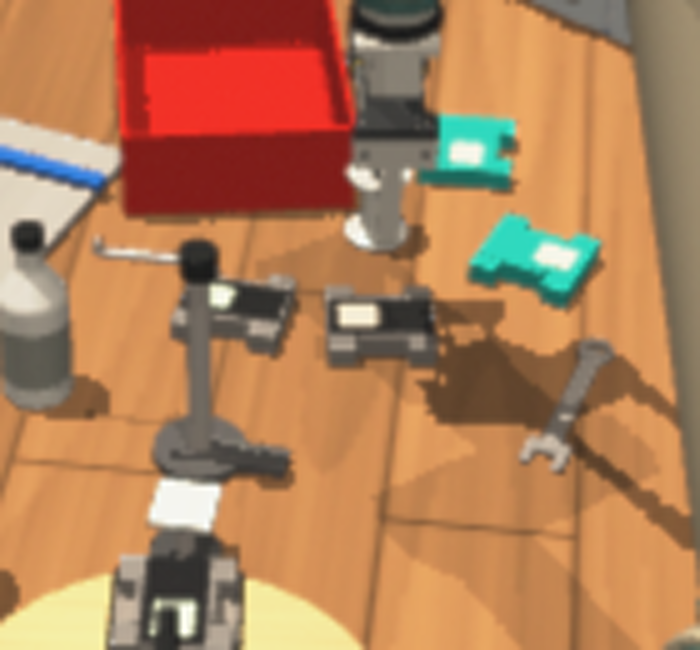

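```bash
python3 -m creep '[[[50,-2,-2,0],[95,-2,-2,0],[120,-2.5,-2,0],[130,-2.5,-2,0],[132.5,-2.5,-2,0],[132.5,-2.5,-2,0],[132.5,-2.5,-2,0]]]' 100; python3 -m creep '[[[0,0,0,0],[0,0,0,0],[0,0,0,0],[0,0,0,0],[0,0,0,0]]]' 0; python3 -m creep '[[[-30,0,0,0],[-70,0,0,0],[-120,0,0,0],[-180,0,0,0],[-210,0,0,0],[-210,0,0,0]]]'; python3 - <<'E'
from h import *
goto((.561,.0027,.19),np.radians(5.2))
E
```

```text
time_s: 19.32
tcp_pos: [0.4395, -0.4027, 0.0266]
tcp_rot: [0.531, 0.468, 0.529, -0.468]
force: [0.1, -0.6, -0.2]
width: 0.0944
time_s: 19.95
tcp_pos: [0.4389, -0.4022, 0.0254]
tcp_rot: [0.53, 0.468, 0.53, -0.468]
force: [0.5, -0.7, 0.8]
width: 0.0602
time_s: 20.7
tcp_pos: [0.4397, -0.403, 0.2378]
tcp_rot: [0.532, 0.468, 0.528, -0.469]
force: [-0.0, 0.7, -1.2]
width: 0.0596
tool x [ 0.0036 -0.0039 -1.    ] jaw deg -82.96 grasp [ 0.4398 -0.403   0.2318] q6 0.589 w 0.0596 F [-0.   0.7 -1.2] t 20.7
ROW shift mm [  40.6  169.9 -388. ] turn -1.5387 alt 1.603
```

```bash
python3 -m creep '[[[-30,0,0,0],[-30,15,-35,-0.15],[-30,35,-80,-0.32],[-30,55,-128,-0.49],[-30,78,-176,-0.66],[-30,99,-224,-0.83],[-30,120,-272,-1.0],[-30,140,-320,-1.17],[-20,158,-360,-1.34],[0,168,-382,-1.48],[30,170,-388,-1.54],[40,170,-388,-1.54],[40,170,-388,-1.54],[40,170,-388,-1.54]]]'; python3 - <<'E'
from h import *
np.set_printoptions(precision=4,suppress=True)
goto((.561,.0027,.075),np.radians(5.2))
S=env.grab_frame("side");crop(S,(250,180,390,310),"b2.png",5)
goto((.561,.0027,.075),np.radians(5.2))
E
```

```text
time_s: 22.45
tcp_pos: [0.5605, 0.0032, 0.196]
tcp_rot: [0.707, -0.032, 0.706, 0.032]
force: [-0.4, 0.1, -1.1]
width: 0.06
tool x [ 0.0011 -0.0002 -1.    ] jaw deg 5.2 grasp [0.5605 0.0032 0.19  ] q6 -0.209 w 0.06 F [-0.4  0.1 -1.1] t 22.45
ROW shift mm [115.   -0.5   0.3] turn -0.0001 alt 3.142
tool x [ 0.0019 -0.0002 -1.    ] jaw deg 5.2 grasp [0.5607 0.0032 0.1904] q6 -0.209 w 0.0599 F [-0.4  0.4 -1.1] t 22.5
ROW shift mm [115.4  -0.4   0. ] turn 0.0 alt -3.142
```

View pics/b2.png

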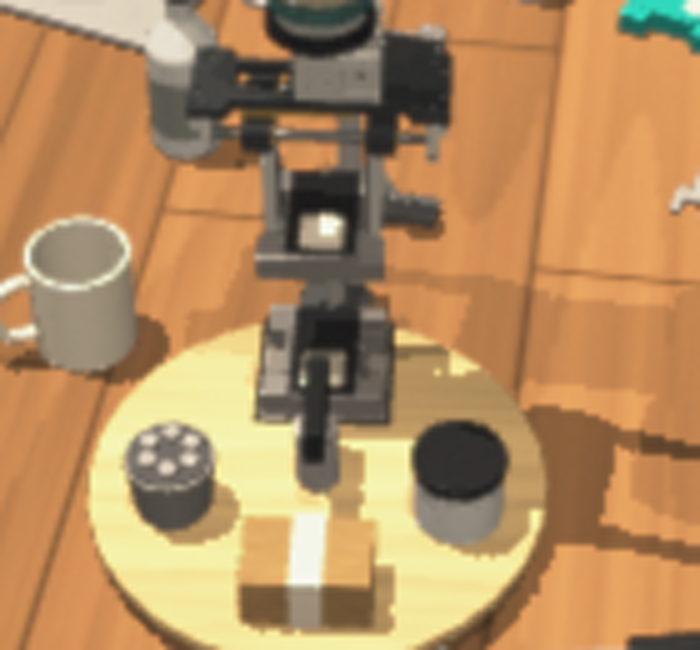

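```bash
python3 -m creep '[[[40,0,0,0],[80,0,0,0],[102,-0.5,0,0],[110,-0.5,0,0],[113,-0.5,0,0],[113,-0.5,0,0]]]'; python3 -m creep '[[[2,0,0,0],[3,0,0,0],[3,0,0,0]]]';  python3 -c "
from h import *
goto((.561,.0027,.074),np.radians(5.2))"
```

```text
time_s: 23.25
tcp_pos: [0.561, 0.0031, 0.0835]
tcp_rot: [0.707, -0.033, 0.706, 0.032]
force: [0.6, -0.5, -0.6]
width: 0.06
time_s: 23.62
tcp_pos: [0.5602, 0.0033, 0.0796]
tcp_rot: [0.706, -0.033, 0.706, 0.033]
force: [0.2, 0.5, -1.1]
width: 0.0592
tool x [ 2.e-04  1.e-04 -1.e+00] jaw deg 5.28 grasp [0.5602 0.0033 0.0736] q6 -0.21 w 0.0592 F [ 0.2  0.5 -1.1] t 23.62
ROW shift mm [-0.4 -0.7  0.8] turn 0.0013 alt -3.14
```

Not yet in contact (the force still shows the weight); feel a little lower.

```bash
python3 -m creep '[[[0.8,0,0.4,0],[1.5,0,0.4,0],[1.5,0,0.4,0]]]'
```

```text
time_s: 24.0
tcp_pos: [0.5606, 0.0034, 0.0794]
tcp_rot: [0.707, -0.033, 0.706, 0.033]
force: [-1.7, -0.3, 6.8]
width: 0.0596
```

```bash
python3 -m creep '[[[0,0,0,0],[0,0,0,0],[0,0,0,0]]]' 80;  python3 -m creep '[[[-15,0,0,0],[-50,0,0,0],[-100,0,0,0],[-150,0,0,0],[-190,0,0,0],[-190,0,0,0]]]' 85; python3 - <<'E'
from h import *
np.set_printoptions(precision=4,suppress=True)
T=env.grab_frame("top"); S=env.grab_frame("side")
for X,z0 in(((.572,-.411,.01),0),):
  for f in(T,S):
    m=mask_near(f,"case1",X)
    if m is not None: print(X,fit([(f,m)],M_CASE,(X[0],X[1],0),z0,yaws=(-.2,0,.2)))
goto((.572,-.41,.25),np.pi/2)
crop(S,(250,140,390,290),"b4.png",4);crop(T,(315,150,445,250),"b4t.png",5)
E
```

```text
time_s: 24.38
tcp_pos: [0.5605, 0.0033, 0.0777]
tcp_rot: [0.706, -0.032, 0.706, 0.033]
force: [0.2, 0.4, 0.2]
width: 0.0753
time_s: 25.12
tcp_pos: [0.5625, 0.0031, 0.2727]
tcp_rot: [0.71, -0.033, 0.703, 0.032]
force: [0.3, -0.2, -0.2]
width: 0.0798
(0.572, -0.411, 0.01) (array([ 0.572 , -0.4093, -0.0875]), np.float64(0.05915932357311249))
(0.572, -0.411, 0.01) (array([ 0.5789, -0.405 ,  0.1438]), np.float64(4.374553203582764))
tool x [-0.0028  0.0004 -1.    ] jaw deg 5.27 grasp [0.5595 0.0034 0.2607] q6 -0.21 w 0.0797 F [ 0.2 -0.   0.2] t 25.32
ROW shift mm [  10.5 -412.8  -25.5] turn -1.4788 alt 1.663
```

View pics/b4.png

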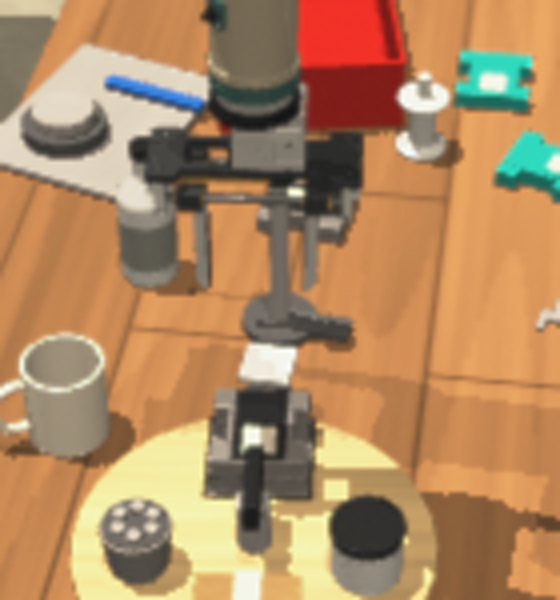

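View pics/b4t.png

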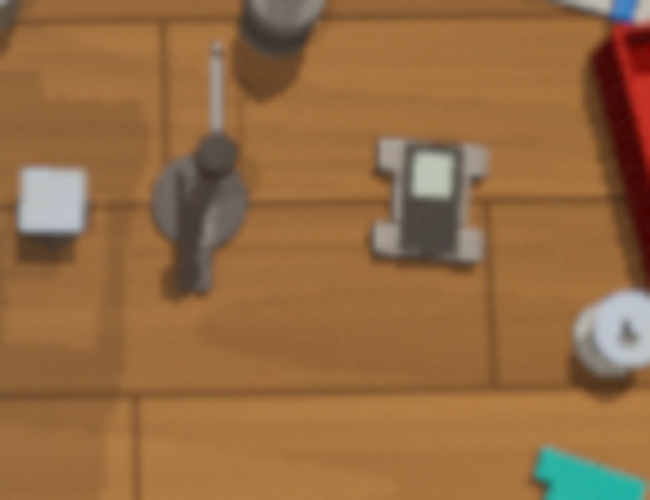

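```bash
python3 -m creep '[[[-15,0,0,0],[-15,-45,-3,0.17],[-15,-100,-6,0.35],[-15,-160,-10,0.52],[-15,-215,-13,0.7],[-15,-270,-17,0.87],[-15,-325,-20,1.05],[-15,-375,-23,1.22],[-10,-412,-25,1.4],[20,-412,-25,1.57],[70,-412,-25,1.75],[105,-412,-25,1.75],[105,-412,-25,1.75],[105,-412,-25,1.75]]]' 100; python3 - <<'E'
from h import *
np.set_printoptions(precision=4,suppress=True)
T=env.grab_frame("top");S=env.grab_frame("side")
X=(.572,-.41,.01)
for f in(T,S):
    m=mask_near(f,"case1",X)
    if m is not None: print(fit([(f,m)],M_CASE,(X[0],X[1],-0.1)))
goto((.572,-.410,.020),-.1+np.pi/2)
crop(S,(270,130,410,260),"c1.png",5);crop(T,(315,120,445,250),"c1t.png",4)
E
```

```text
time_s: 27.08
tcp_pos: [0.5743, -0.4099, 0.1645]
tcp_rot: [0.479, 0.521, 0.477, -0.521]
force: [1.2, -0.3, 0.2]
width: 0.094
(array([ 0.5564, -0.4155,  0.1684]), np.float64(1.127082347869873))
(array([ 0.5719, -0.4092,  0.0687]), np.float64(0.7025662660598755))
tool x [ 0.0026 -0.0022 -1.    ] jaw deg -94.99 grasp [ 0.5743 -0.4098  0.159 ] q6 0.939 w 0.0941 F [-0.6 -0.6  0.8] t 27.27
ROW shift mm [139.   -2.7   0.1] turn 0.0129 alt -3.129
```

View pics/c1.png

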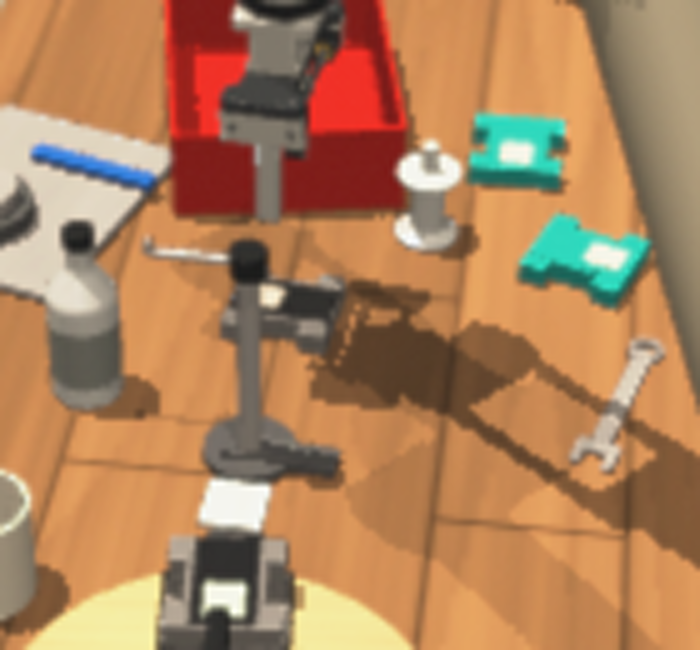

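View pics/c1t.png

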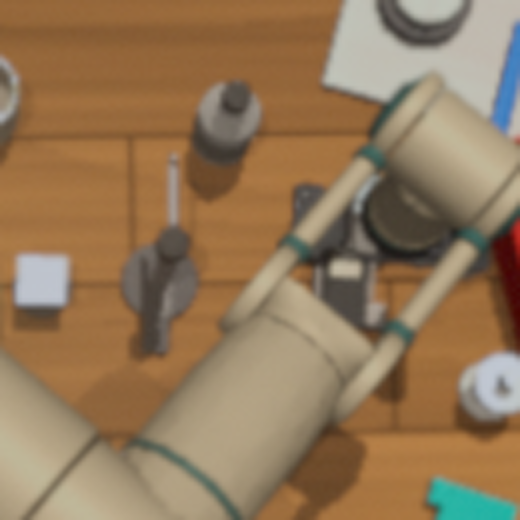

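```bash
python3 -m creep '[[[50,-2,0,0],[95,-2,0,0],[122,-2.5,0,0],[134,-2.5,0,0],[138,-2.5,0,0],[138,-2.5,0,0],[138,-2.5,0,0]]]' 100; python3 -m creep '[[[0,0,0,0],[0,0,0,0],[0,0,0,0],[0,0,0,0],[0,0,0,0]]]' 0; python3 -m creep '[[[-30,0,0,0],[-70,0,0,0],[-120,0,0,0],[-180,0,0,0],[-240,0,0,0],[-250,0,0,0],[-250,0,0,0]]]'; python3 - <<'E'
from h import *
goto((.561,.0029,.27),np.radians(5.2))
S=env.grab_frame("side");crop(S,(270,90,410,280),"c2.png",3)
E
```

```text
time_s: 28.15
tcp_pos: [0.5718, -0.4096, 0.0264]
tcp_rot: [0.479, 0.521, 0.477, -0.521]
force: [-0.6, -0.7, -0.1]
width: 0.0939
time_s: 28.78
tcp_pos: [0.5712, -0.4091, 0.0253]
tcp_rot: [0.478, 0.521, 0.478, -0.521]
force: [-0.0, 0.3, 3.7]
width: 0.0602
time_s: 29.65
tcp_pos: [0.5707, -0.4089, 0.2744]
tcp_rot: [-0.478, -0.521, -0.478, 0.521]
force: [0.5, 0.4, -2.2]
width: 0.0601
tool x [-4.e-04  3.e-04 -1.e+00] jaw deg -95.0 grasp [ 0.5707 -0.4089  0.2684] q6 0.937 w 0.0601 F [ 0.5  0.4 -2.2] t 29.65
ROW shift mm [  -1.5  -45.6 -409.4] turn 1.3928 alt -1.749
```

View pics/c2.png

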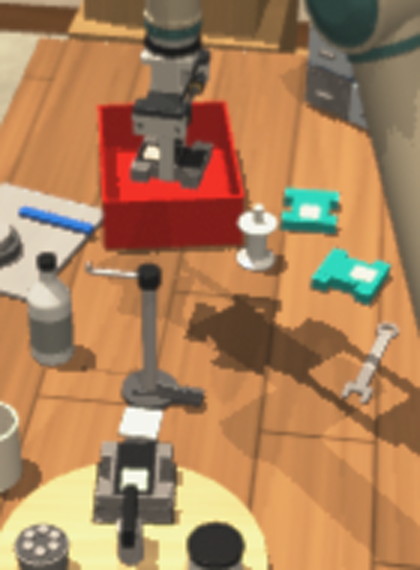

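```bash
python3 -m creep '[[[-10,0,0,0],[-10,-4,-35,-0.15],[-10,-9,-80,-0.32],[-10,-14,-128,-0.49],[-10,-20,-176,-0.66],[-10,-25,-224,-0.83],[-10,-30,-272,-1.0],[-10,-36,-320,-1.17],[-10,-41,-365,-1.34],[-5,-45,-400,-1.5],[20,-45.5,-409,-1.65],[50,-45.5,-409,-1.75],[70,-45.5,-409,-1.75],[70,-45.5,-409,-1.75],[70,-45.5,-409,-1.75]]]'; python3 - <<'E'
from h import *
np.set_printoptions(precision=4,suppress=True)
S=env.grab_frame("side");crop(S,(250,160,390,310),"c3.png",4)
T=env.grab_frame("top");crop(T,(260,150,350,250),"c3t.png",5)
goto((.561,.0030,.096),np.radians(5.2))
E
```

```text
time_s: 31.58
tcp_pos: [0.5616, 0.0023, 0.2053]
tcp_rot: [0.706, -0.032, 0.706, 0.032]
force: [-0.0, 0.4, -1.5]
width: 0.06
tool x [ 0.0018 -0.0001 -1.    ] jaw deg 5.26 grasp [0.562  0.0022 0.1999] q6 -0.212 w 0.0599 F [ 0.5 -0.2 -1. ] t 31.68
ROW shift mm [103.9   0.9  -1.1] turn 0.0011 alt -3.141
```

View pics/c3.png

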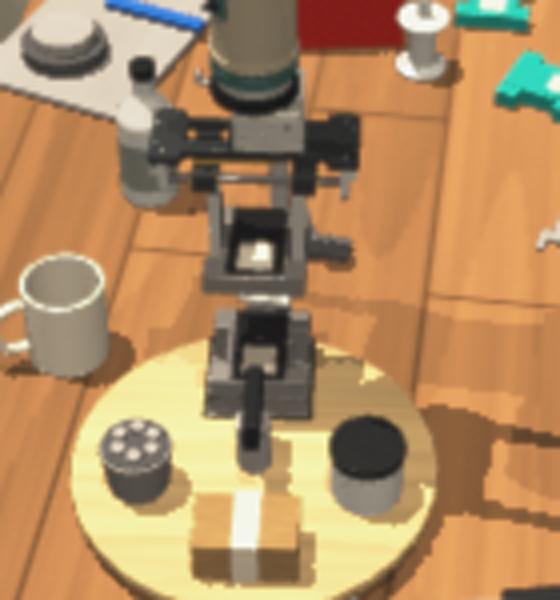

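```bash
python3 -m creep '[[[40,0,0,0],[75,0.8,-1,0],[93,0.8,-1.2,0],[100,0.8,-1.2,0],[102,0.8,-1.2,0],[102,0.8,-1.2,0],[102,0.8,-1.2,0]]]'; python3 -m creep '[[[1,0,0,0],[2,0,0,0],[2,0,0,0]]]'
```

```text
time_s: 32.55
tcp_pos: [0.5606, 0.003, 0.1039]
tcp_rot: [0.707, -0.033, 0.706, 0.032]
force: [0.4, 0.5, -1.3]
width: 0.0599
time_s: 32.92
tcp_pos: [0.5602, 0.0031, 0.1013]
tcp_rot: [0.707, -0.033, 0.706, 0.033]
force: [-0.5, -0.1, 1.9]
width: 0.0599
```

```bash
python3 -m creep '[[[0.6,0,0.3,0],[0.6,0,0.3,0]]]'; python3 -m creep '[[[0,0,0,0],[0,0,0,0],[0,0,0,0]]]' 80;  python3 -m creep '[[[-15,0,0,0],[-50,0,0,0],[-100,0,0,0],[-150,0,0,0],[-170,-60,0,0],[-170,-120,0,0],[-170,-180,0,0],[-170,-180,0,0],[-170,-180,0,0]]]' 85; python3 - <<'E'
from h import *
np.set_printoptions(precision=4,suppress=True)
T=env.grab_frame("top"); S=env.grab_frame("side")
crop(S,(250,170,390,310),"d4.png",5);crop(T,(230,140,330,240),"d4t.png",5.5)
cv2.imwrite("pics/d4full.png",T["frame"])
goto((.575,-.22,.2),None)
E
```

```text
time_s: 33.17
tcp_pos: [0.5603, 0.0031, 0.1012]
tcp_rot: [0.706, -0.033, 0.706, 0.033]
force: [-1.7, -0.5, 5.7]
width: 0.0598
time_s: 33.55
tcp_pos: [0.5602, 0.0031, 0.1001]
tcp_rot: [0.706, -0.032, 0.706, 0.033]
force: [-0.7, -0.5, 0.3]
width: 0.0752
time_s: 34.67
tcp_pos: [0.5767, -0.1758, 0.2708]
tcp_rot: [0.706, -0.032, 0.706, 0.033]
force: [0.2, 0.5, -0.2]
width: 0.0798
tool x [ 0.0003  0.0006 -1.    ] jaw deg 5.35 grasp [ 0.5767 -0.1747  0.2648] q6 -0.503 w 0.0797 F [-0.4 -0.8  0.8] t 34.77
ROW shift mm [ 64.8 -44.9  -6. ] turn 0 alt 0.0
```

View pics/d4.png

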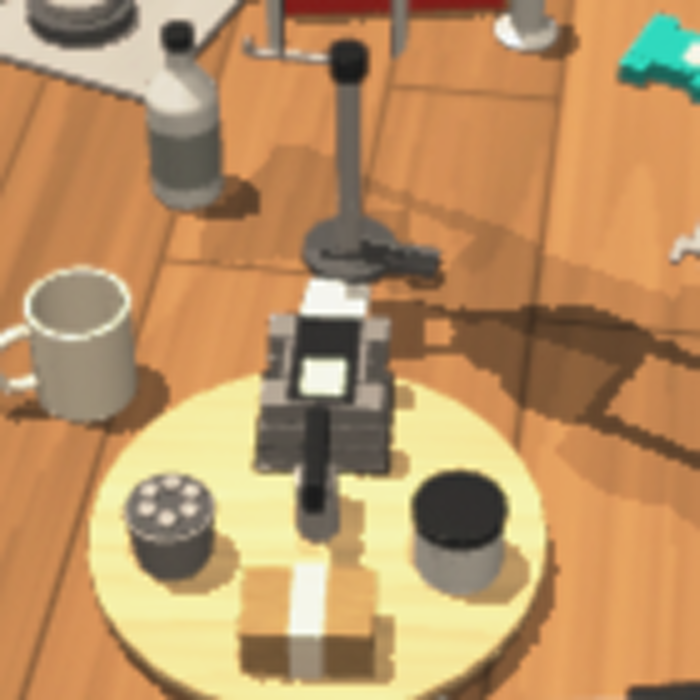

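View pics/d4t.png

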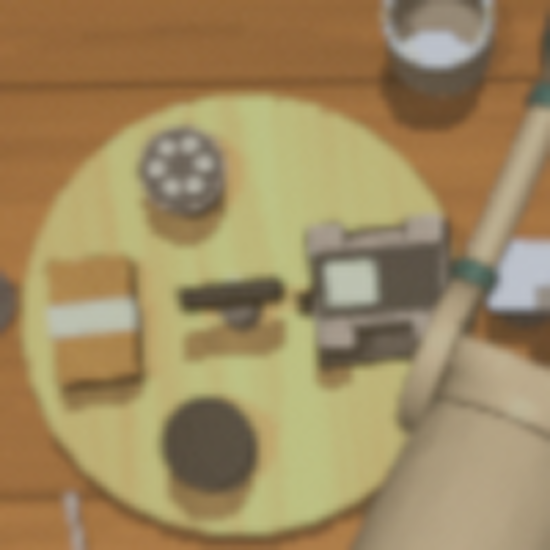

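View pics/d4full.png

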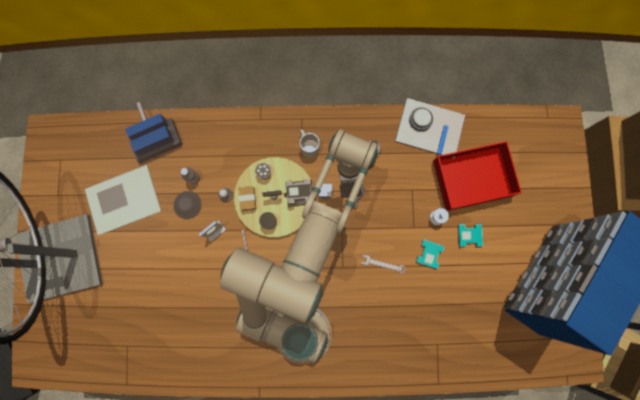

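```bash
python3 - <<'E'
from h import *
np.set_printoptions(precision=4,suppress=True)
# move-free: measure from earlier frame calib
T=env.grab_frame("top"); S=env.grab_frame("side")
c=at_z(T,(358.4,180.8),.214); t=at_z(T,(358.3,158.3),.212); f0=at_z(T,(355,190.6),.012); toe=at_z(T,(353.9,208),.010)
print("collar",c,"tip",t,np.degrees(np.arctan2(*(t-c)[1::-1])),"foot",f0,"toe",toe,np.degrees(np.arctan2(*(toe-f0)[1::-1])))
crop(S,(290,160,350,240),"hs.png",8); print(S["R"][0])
E
```

```text
collar [ 0.5721 -0.2225  0.214 ] tip [ 0.6573 -0.2245  0.212 ] -1.3777541096469217 foot [ 0.5707 -0.2228  0.012 ] toe [ 0.4991 -0.2167  0.01  ] 175.12186012848298
[-0.99   -0.1414 -0.0016]
```

View pics/hs.png

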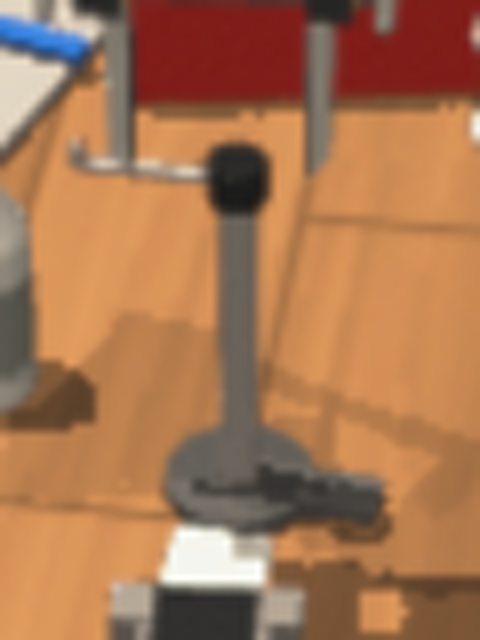

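```bash
python3 - <<'E'
from h import *
np.set_printoptions(precision=4,suppress=True)
S=env.grab_frame("side");T=env.grab_frame("top")
ang=lambda a,b:np.degrees(np.arctan2(*(b-a)[1::-1]))
c=at_z(S,(319.75,179.4),.212); f0=at_z(S,(320,219.6),.012); toe=at_z(S,(336.9,222.2),.006); tip=at_z(S,(299.4,178.4),.212); arm=at_z(S,(315.5,181.6),.202); b=at_z(S,(301,180),.202)
print("collar",c,"foot",f0,"toe",toe,ang(f0,toe),"tip",tip,"arm ang",ang(arm,b),arm,b)
# stand fit: mask
X=(.575,-.221,.0)
for f in(T,S):
  for p in ((.575,-.221,a) for a in (-.1,)):
    # colour: dark/low-sat vs wood, clipped to foot region
    hsv=cv2.cvtColor(f["frame"],cv2.COLOR_BGR2HSV); m=(hsv[:,:,1]<90)&(hsv[:,:,2]<140)
    big=render(f,[(box(-95,55,-55,55),0,.014)],(.575,-.221,-.08))>.5
    print(fit([(f,m&big)],M_STAND,(.575,-.221,-.08),spread=(.005,.005,.1)))
goto((.574,-.2215,.208),np.radians(90))
E
```

```text
collar [ 0.5746 -0.224   0.212 ] foot [ 0.5733 -0.2146  0.012 ] toe [ 0.5025 -0.215   0.006 ] -179.70032407411628 tip [ 0.6542 -0.2194  0.212 ] arm ang -2.4315460587272915 [ 0.591  -0.2208  0.202 ] [ 0.6489 -0.2233  0.202 ]
(array([ 0.5858, -0.2077,  0.0332]), np.float64(0.4070110619068146))
(array([ 0.5771, -0.2222, -0.0306]), np.float64(0.15761138498783112))
tool x [ 0.0003  0.0001 -1.    ] jaw deg 5.37 grasp [ 0.5769 -0.1749  0.2646] q6 -0.504 w 0.0804 F [ 0.6 -0.5 -0.3] t 34.98
ROW shift mm [ 56.6 -46.2  -7.2] turn -1.477 alt 1.665
```

```bash
python3 -m creep '[[[0,60,0,0],[0,120,0,0],[0,180,0,0],[0,240,0,0],[0,300,0,0],[0,330,0,0],[0,330,0,0]]]' 55; python3 - <<'E'
from h import *
np.set_printoptions(precision=4,suppress=True)
T=env.grab_frame("top")
cv2.imwrite("pics/Traw.png",T["frame"])
crop(T,(340,150,370,214),"h5.png",9)
hsv=cv2.cvtColor(T["frame"],cv2.COLOR_BGR2HSV); m=(hsv[:,:,1]<90)
big=render(T,[(box(-95,55,-55,55),0,.014)],(.573,-.222,-.06))>.5
M=M_STAND+[(np.array([(10*np.cos(a),10*np.sin(a)) for a in np.linspace(0,6.28,24)])/1e3,0,.19),(np.array([(16*np.cos(a),16*np.sin(a)) for a in np.linspace(0,6.28,24)])/1e3,.19,.214)]
u=proj(T,(.573,-.222,.2))[0]; print(u)
big=big|(render(T,[(box(-25,25,-25,25),0,.214)],(.573,-.222,0))>.5)
mm=(m&big); cv2.imwrite("pics/h5m.png",cv2.resize((mm*255).astype(np.uint8)[150:214,340:370],None,fx=9,fy=9,interpolation=0))
print(fit([(T,mm)],M,(.573,-.222,-.06),spread=(.005,.005,.1)))
for n in("hook_stand","hook_seat","hook_tip"):
  for d in env.tip_of(n,T): print(n,w(T,d["point"]),d["confidence"])
goto((.5735,-.222,.27),np.radians(90))
E
```

```text
time_s: 35.85
tcp_pos: [0.5458, 0.155, 0.2705]
tcp_rot: [0.706, -0.034, 0.706, 0.034]
force: [0.1, -1.0, 0.0]
width: 0.0516
[357.9913 181.2852]
(array([ 0.5772, -0.2217, -0.1   ]), np.float64(0.1727685034275055))
hook_stand [ 0.5731 -0.2218 -0.0024] 0.79
hook_stand [0.5616 0.0027 0.0304] 0.64
hook_stand [0.4129 0.3578 0.0942] 0.62
hook_seat [ 0.6269 -0.2226  0.2074] 0.61
hook_seat [0.56   0.0015 0.0297] 0.6
hook_tip [ 0.6546 -0.2217  0.2151] 0.4
hook_tip [ 0.523   0.4733 -0.0027] 0.27
tool x [ 0.0001 -0.0006 -1.    ] jaw deg 5.22 grasp [0.5466 0.1514 0.2644] q6 0.057 w 0.0516 F [-0.6  0.6 -0.4] t 36.05
ROW shift mm [  -5.4 -374.3   -7.2] turn -1.4797 alt 1.662
```

View pics/h5.png

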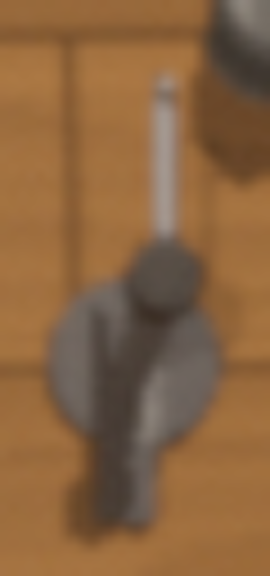

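View pics/h5m.png

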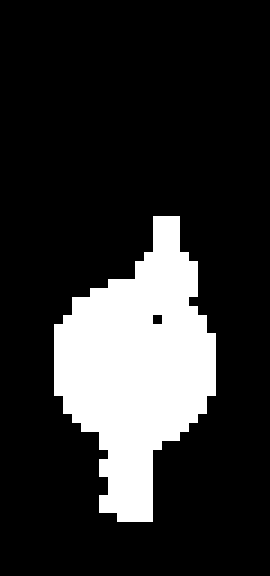

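```bash
python3 -m creep '[[[-5,-50,-1,0.17],[-5,-100,-2,0.34],[-5,-160,-3,0.5],[-5,-220,-4,0.68],[-5,-280,-5,0.85],[-5,-330,-6,1.02],[-5,-374,-7,1.2],[-5,-374,-7,1.38],[-5,-374,-7,1.55],[-5,-374,-7,1.69],[-5,-374,-7,1.69],[-5,-374,-7,1.69]]]' 55; python3 - <<'E'
from h import *
np.set_printoptions(precision=4,suppress=True)
S=env.grab_frame("side");crop(S,(285,130,355,240),"h6.png",5)
goto((.5735,-.222,.208),np.radians(-91.7))
E
```

```text
time_s: 37.55
tcp_pos: [0.5735, -0.2214, 0.2753]
tcp_rot: [-0.493, -0.507, -0.493, 0.507]
force: [0.0, -0.6, 0.1]
width: 0.0519
tool x [-0.  0. -1.] jaw deg -91.52 grasp [ 0.5736 -0.2211  0.2693] q6 1.116 w 0.0515 F [ 0.5 -1.4  0.1] t 37.6
ROW shift mm [61.3 -0.1  0.9] turn 0.0031 alt -3.138
```

View pics/h6.png

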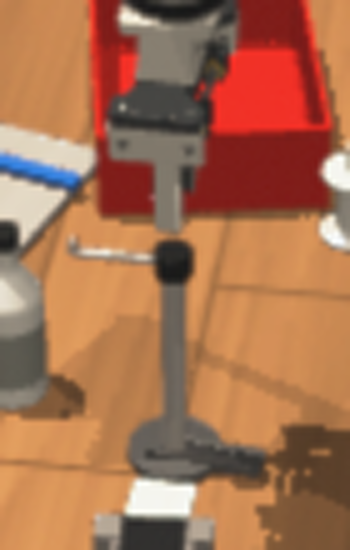

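```bash
python3 -m creep '[[[25,0,1,0],[45,0,1,0],[56,0,1,0],[62,0,1,0],[62,0,1,0],[62,0,1,0]]]'; python3 -m creep '[[[0,0,0,0],[0,0,0,0],[0,0,0,0],[0,0,0,0]]]' 0; python3 -c "
from h import *
goto((.5735,-.222,.208),np.radians(-91.7))
S=env.grab_frame('side');crop(S,(285,130,355,240),'h7.png',5)"
```

```text
time_s: 38.35
tcp_pos: [0.5743, -0.2218, 0.2141]
tcp_rot: [0.494, 0.507, 0.493, -0.507]
force: [0.2, 0.9, 0.5]
width: 0.0518
time_s: 38.85
tcp_pos: [0.574, -0.2207, 0.2136]
tcp_rot: [0.493, 0.507, 0.493, -0.506]
force: [-0.3, 2.8, 2.0]
width: 0.0317
tool x [ 5.0e-04  1.5e-03 -1.0e+00] jaw deg -91.56 grasp [ 0.574  -0.2207  0.2076] q6 1.116 w 0.0317 F [-0.3  2.8  2. ] t 38.85
ROW shift mm [-0.4 -0.5  1.3] turn 0.0025 alt -3.139
```

View pics/h7.png

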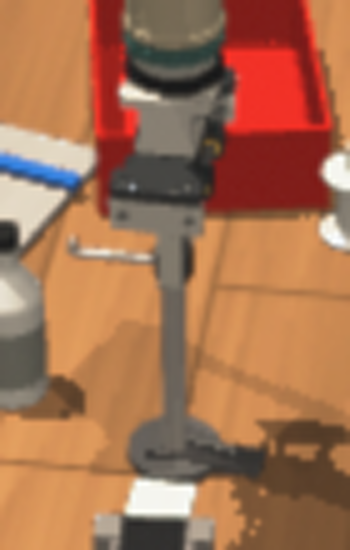

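```bash
python3 -m creep '[[[0,0,0,-0.05],[0,0,0,-0.15],[0,0,0,-0.28],[0,0,0,-0.41],[0,0,0,-0.54],[0,0,0,-0.67],[0,0,0,-0.8],[0,0,0,-0.93],[0,0,0,-1.06],[0,0,0,-1.19],[0,0,0,-1.32],[0,0,0,-1.45],[0,0,0,-1.55],[0,0,0,-1.6],[0,0,0,-1.6]]]'; python3 -c "
from h import *
goto((.5735,-.222,.208))
S=env.grab_frame('side');crop(S,(285,130,355,240),'h8.png',5)"
```

```text
time_s: 40.78
tcp_pos: [0.5756, -0.2224, 0.2137]
tcp_rot: [0.708, -0.001, 0.706, -0.0]
force: [5.5, -0.3, 0.1]
width: 0.0311
tool x [ 0.0038 -0.0018 -1.    ] jaw deg 0.09 grasp [ 0.5757 -0.2224  0.2077] q6 -0.483 w 0.0311 F [ 5.5 -0.3  0.1] t 40.77
ROW shift mm [-0.3  0.4 -2.2] turn 0 alt 0.0
```

View pics/h8.png

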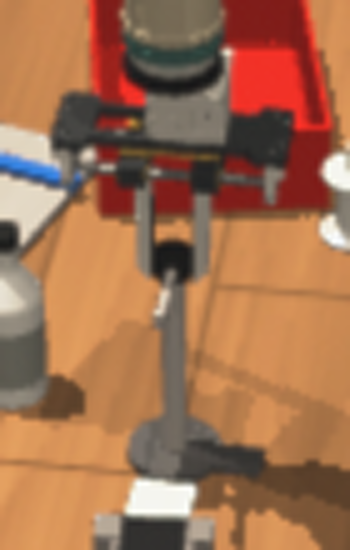

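```bash
python3 -m creep '[[[0,0,0,-0.05],[0,0,0,-0.15],[0,0,0,-0.28],[0,0,0,-0.41],[0,0,0,-0.54],[0,0,0,-0.67],[0,0,0,-0.8],[0,0,0,-0.93],[0,0,0,-1.06],[0,0,0,-1.19],[0,0,0,-1.32],[0,0,0,-1.42],[0,0,0,-1.48],[0,0,0,-1.51],[0,0,0,-1.51]]]'; python3 -m creep '[[[0,0,0,0],[0,0,0,0],[0,0,0,0],[-40,0,0,0],[-80,0,0,0],[-80,0,0,0]]]' 55;  python3 -c "
from h import *
goto((.5735,-.222,.208))
S=env.grab_frame('side');crop(S,(285,130,355,240),'h9.png',5)"
```

```text
time_s: 42.7
tcp_pos: [0.5772, -0.2209, 0.2137]
tcp_rot: [0.517, -0.486, 0.513, 0.483]
force: [8.5, 3.2, -1.3]
width: 0.0316
time_s: 43.45
tcp_pos: [0.575, -0.2226, 0.2969]
tcp_rot: [0.515, -0.487, 0.514, 0.483]
force: [0.0, 0.0, 0.5]
width: 0.0516
tool x [ 0.0058 -0.0035 -1.    ] jaw deg 86.61 grasp [ 0.575  -0.2226  0.2909] q6 -1.993 w 0.0516 F [0.  0.  0.5] t 43.45
ROW shift mm [82.9  2.1  0.8] turn 0 alt 0.0
```

View pics/h9.png

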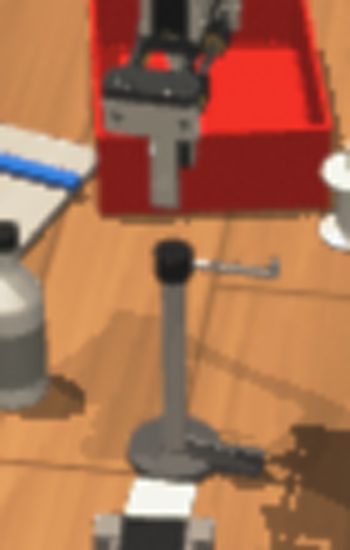

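```bash
python3 -c "
from h import *
goto((.4145,.3536,.22),np.radians(38.1))"
```

```text
tool x [ 0.0022 -0.0015 -1.    ] jaw deg 86.61 grasp [ 0.5741 -0.222   0.2886] q6 -1.994 w 0.0519 F [ 0.  -0.6 -0.4] t 43.5
ROW shift mm [ 67.4 193.5 565.3] turn 0.8467 alt -2.295
```

```bash
python3 -m creep '[[[0,15,45,0.05],[0,35,102,0.15],[0,55,160,0.25],[0,75,218,0.35],[0,95,276,0.45],[0,115,334,0.55],[0,135,392,0.65],[10,155,450,0.75],[30,173,505,0.85],[50,187,545,0.85],[67,193,565,0.85],[67,193,565,0.85],[67,193,565,0.85]]]' 55; python3 - <<'E'
from h import *
np.set_printoptions(precision=4,suppress=True)
T=env.grab_frame("top");S=env.grab_frame("side")
X=(.416,.355,.06)
for f in(T,S):
    m=mask_near(f,"tag",X,18)
    if m is not None: print(fit([(f,m)],M_TAG,(.4145,.3536,.66)))
goto((.4145,.3536,.12),np.radians(38.1))
crop(S,(290,270,400,390),"g1.png",5);crop(T,(180,195,250,265),"g1t.png",7);crop(T,(335,150,375,215),"hkn.png",9)
E
```

```text
time_s: 45.12
tcp_pos: [0.4151, 0.3525, 0.2265]
tcp_rot: [0.669, -0.23, 0.669, 0.229]
force: [-0.7, 0.0, 0.3]
width: 0.0516
(array([0.4129, 0.3462, 0.7776]), np.float64(0.8997763991355896))
(array([0.4155, 0.3541, 0.6017]), np.float64(0.050035908818244934))
tool x [ 0.0015  0.0007 -1.    ] jaw deg 37.83 grasp [0.4153 0.3529 0.2213] q6 -0.083 w 0.0521 F [ 0.  -0.  -0.3] t 45.33
ROW shift mm [101.3   1.1  -0.3] turn -0.0048 alt 3.137
```

View pics/g1.png

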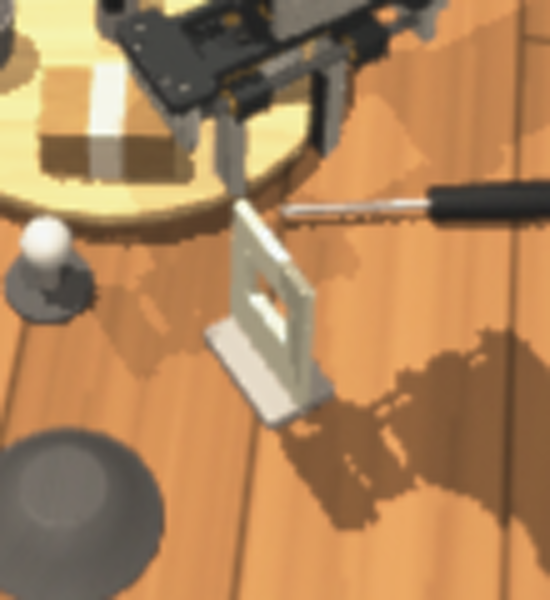

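View pics/g1t.png

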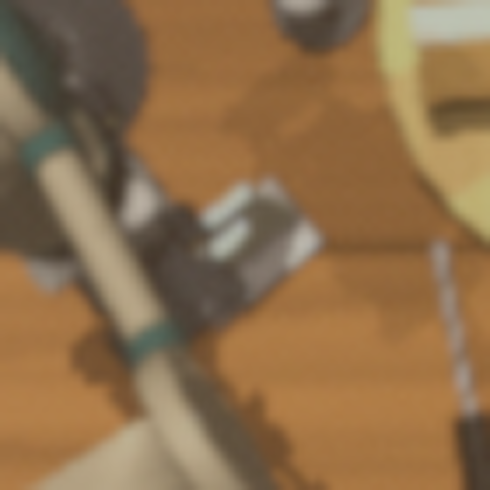

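View pics/hkn.png

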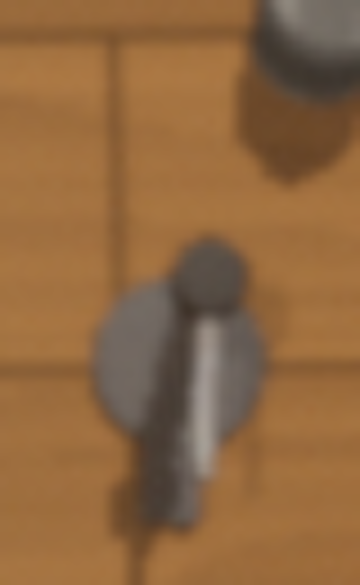

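```bash
python3 -m creep '[[[40,0.5,0,0.02],[75,0.5,0,0.02],[95,0.5,0,0.02],[102,0.5,0,0.02],[102,0.5,0,0.02],[102,0.5,0,0.02]]]' 40; python3 -m creep '[[[0,0,0,0],[0,0,0,0],[0,0,0,0],[0,0,0,0],[0,0,0,0]]]' 0; python3 - <<'E'
from h import *
S=env.grab_frame("side");crop(S,(290,270,400,390),"g2.png",5)
goto((.4145,.3536,.12),np.radians(38.1))
E
```

```text
time_s: 46.08
tcp_pos: [0.4149, 0.3545, 0.1256]
tcp_rot: [0.672, -0.223, 0.67, 0.223]
force: [-1.0, -1.0, -0.0]
width: 0.0378
time_s: 46.7
tcp_pos: [0.4142, 0.3543, 0.1245]
tcp_rot: [0.671, -0.223, 0.671, 0.223]
force: [0.7, 0.3, 0.1]
width: 0.0075
tool x [ 2.e-04  3.e-04 -1.e+00] jaw deg 36.78 grasp [0.4142 0.3543 0.1185] q6 -0.062 w 0.0078 F [0.1 0.3 0.9] t 46.75
ROW shift mm [-1.5 -0.7 -0.2] turn -0.023 alt 3.119
```

View pics/g2.png

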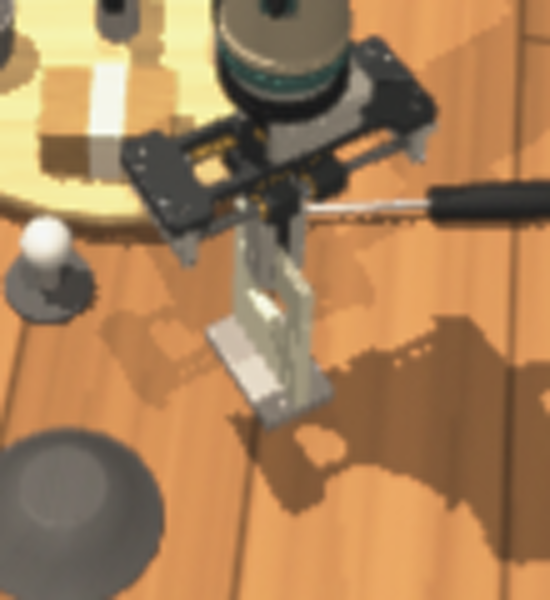

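```bash
python3 -m creep '[[[-20,0,0,0],[-50,0,0,0],[-90,0,0,0],[-130,0,0,0],[-165,0,0,0],[-180,0,0,0],[-180,0,0,0]]]'; python3 - <<'E'
from h import *
goto((.4497,-.2144,.30),np.radians(-3.5))
E
```

```text
time_s: 47.62
tcp_pos: [0.4142, 0.3542, 0.3045]
tcp_rot: [0.671, -0.223, 0.671, 0.223]
force: [0.0, -0.8, -1.5]
width: 0.0078
tool x [ 6.e-04  4.e-04 -1.e+00] jaw deg 36.78 grasp [0.4142 0.3542 0.2985] q6 -0.062 w 0.0078 F [ 0.  -0.8 -1.5] t 47.62
ROW shift mm [  -1.8 -476.7 -312.1] turn 0.7031 alt -2.438
```

```bash
python3 -m creep '[[[-2,-15,-10,0.02],[-2,-40,-26,0.06],[-2,-70,-46,0.1],[-2,-103,-67,0.15],[-2,-136,-89,0.2],[-2,-169,-111,0.25],[-2,-202,-132,0.3],[-2,-235,-154,0.35],[-2,-268,-175,0.4],[-2,-301,-197,0.45],[-2,-334,-219,0.5],[-2,-367,-240,0.55],[-2,-400,-262,0.6],[-2,-430,-281,0.64],[-2,-455,-298,0.68],[-2,-470,-307,0.7],[-2,-477,-312,0.703],[-2,-477,-312,0.703],[-2,-477,-312,0.703]]]'; python3 - <<'E'
from h import *
np.set_printoptions(precision=4,suppress=True)
goto((.4497,-.2144,.2445),np.radians(-3.5))
S=env.grab_frame("side");crop(S,(280,100,400,260),"g3.png",4.5)
T=env.grab_frame("top");crop(T,(320,140,400,240),"g3t.png",6)
E
```

```text
time_s: 50.0
tcp_pos: [0.4497, -0.2137, 0.3063]
tcp_rot: [0.707, 0.021, 0.707, -0.021]
force: [-0.0, -0.2, -2.2]
width: 0.0079
tool x [-0.0001  0.0008 -1.    ] jaw deg -3.44 grasp [ 0.4497 -0.2137  0.3003] q6 -0.524 w 0.0079 F [-0.  -0.2 -2.2] t 50.0
ROW shift mm [55.8 -0.7  0.1] turn 0.001 alt -3.141
```

View pics/g3.png

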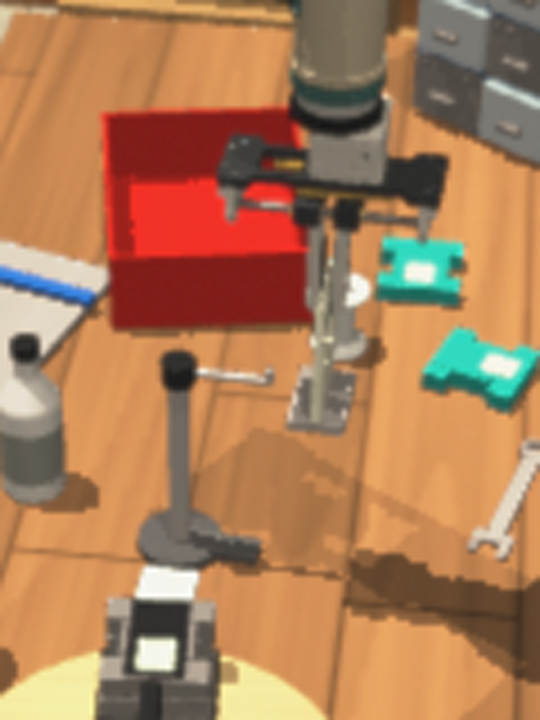

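View pics/g3t.png

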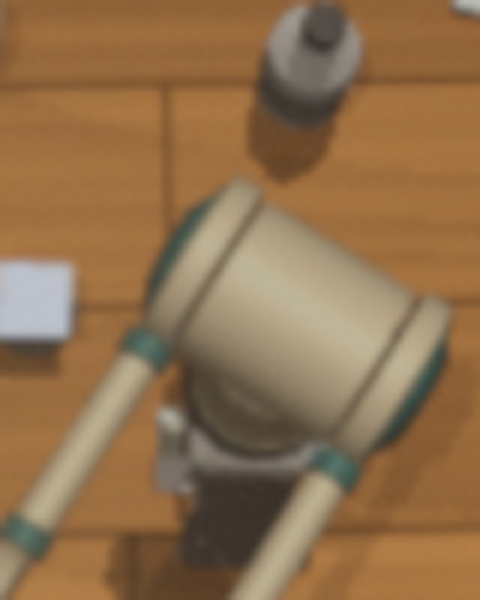

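```bash
cat >> h.py <<'E'
def overlay(f,model,p,z0,box_,name,s=6):
    m=(render(f,model,p,z0)>.5).astype(np.uint8); x0,y0,x1,y1=box_
    im=cv2.resize(f["frame"][y0:y1,x0:x1],None,fx=s,fy=s,interpolation=cv2.INTER_CUBIC)
    mm=cv2.resize(m[y0:y1,x0:x1],None,fx=s,fy=s,interpolation=cv2.INTER_NEAREST)
    c,_=cv2.findContours(mm,cv2.RETR_LIST,cv2.CHAIN_APPROX_NONE); cv2.drawContours(im,c,-1,(0,0,255),1); cv2.imwrite("pics/"+name,im)
E
python3 - <<'E'
from h import *
S=env.grab_frame("side")
overlay(S,M_TAG,(.4497,-.2137,np.radians(-3.4)),.1818,(320,140,380,210),"g4.png",9)
for z in(.178,.1818,.186):
    m=None
    for d in env.masks_of("tag",S):
        ys,xs=np.nonzero(d["region"])
        if abs(xs.mean()-352)<12 and abs(ys.mean()-178)<20: m=d["region"];break
    if m is not None: print(z,fit([(S,m)],M_TAG,(.4497,-.2137,np.radians(-3.4)),z))
E
```

```text
0.178 (array([ 0.45132057, -0.2190193 ,  0.05738246]), np.float64(0.22715847194194794))
0.1818 (array([ 0.45063212, -0.21952764,  0.06153667]), np.float64(0.23949390649795532))
0.186 (array([ 0.45001581, -0.21250855,  0.06465784]), np.float64(0.24213488399982452))
```

View pics/g4.png

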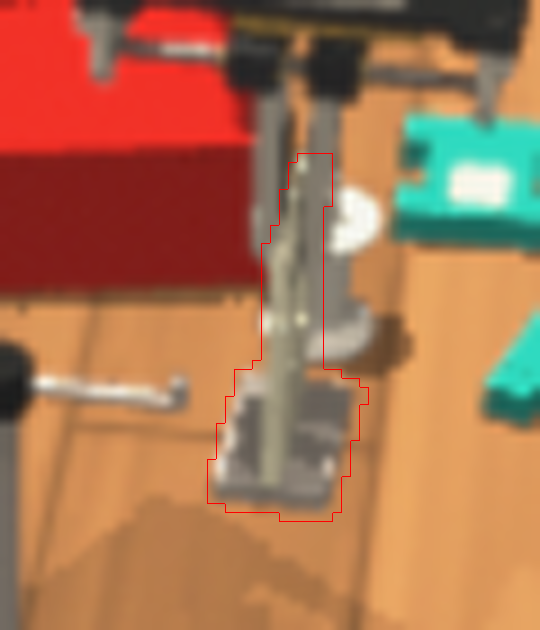

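```bash
python3 -m creep '[[[15,1,0,0],[32,2,0,0],[46,2,0,0],[54,2,0,0],[56,2,0,0],[56,2,0,0],[56,2,0,0]]]'; python3 - <<'E'
from h import *
goto((.5245,-.2165,.2445),np.radians(-3.5))
S=env.grab_frame("side");crop(S,(300,140,380,230),"g5.png",7)
E
```

```text
time_s: 51.18
tcp_pos: [0.4503, -0.2129, 0.2509]
tcp_rot: [0.707, 0.021, 0.706, -0.022]
force: [0.3, 0.6, -1.3]
width: 0.008
tool x [ 1.e-03 -6.e-04 -1.e+00] jaw deg -3.5 grasp [ 0.4503 -0.2129  0.2449] q6 -0.521 w 0.008 F [ 0.3  0.6 -1.3] t 51.17
ROW shift mm [ 0.5  1.  74.3] turn 0.0 alt -3.142
```

View pics/g5.png

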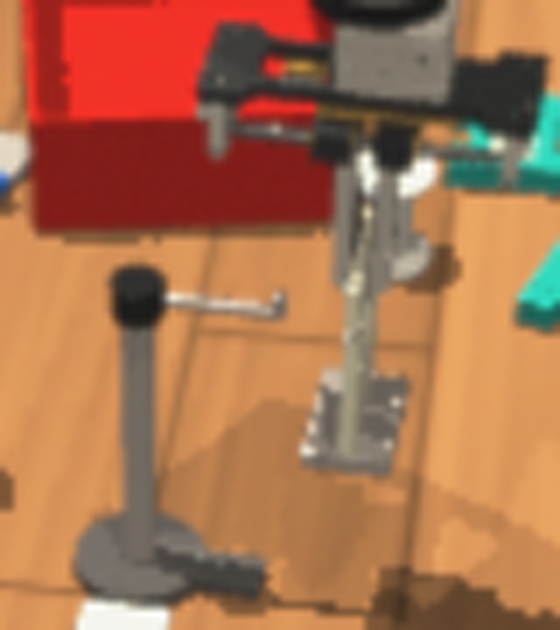

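```bash
python3 -m creep '[[[0,0,8,0],[0,0,18,0],[0,0,28,0],[0,0.5,36,0],[0,0.5,44,0],[0,0.7,52,0],[0,0.7,56,0],[0,0.7,56,0]]]'; python3 - <<'E'
from h import *
goto((.5245,-.2165,.2445),np.radians(-3.5))
S=env.grab_frame("side");crop(S,(300,140,380,230),"g6.png",7)
E
```

```text
time_s: 52.22
tcp_pos: [0.5061, -0.2154, 0.2502]
tcp_rot: [0.707, 0.022, 0.707, -0.021]
force: [0.0, -0.6, -1.3]
width: 0.0076
tool x [-2.e-04  1.e-04 -1.e+00] jaw deg -3.49 grasp [ 0.5061 -0.2154  0.2442] q6 -0.468 w 0.0076 F [ 0.  -0.6 -1.3] t 52.23
ROW shift mm [-0.3  0.  18.5] turn 0.0003 alt -3.141
```

View pics/g6.png

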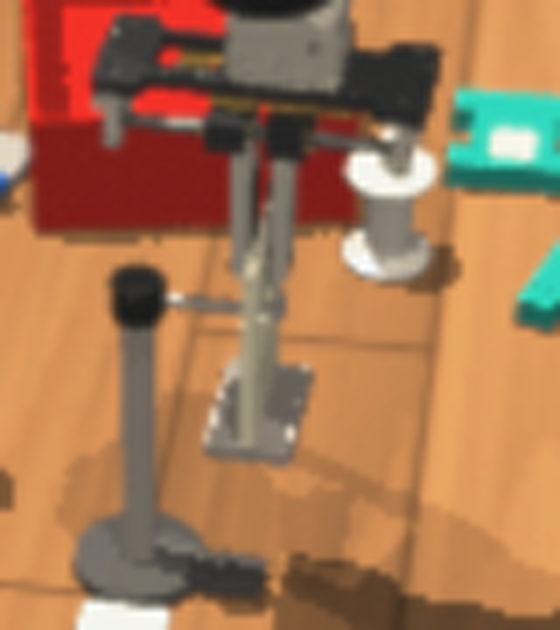

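```bash
python3 -m creep '[[[0,0,8,0],[0,0,14,0],[0,0,18,0],[4,0,18,0],[8,0,18,0],[11,0,18,0],[13,0,18,0],[13,0,18,0],[13,0,18,0]]]'; python3 - <<'E'
from h import *
goto((.5245,-.2165,.2285),np.radians(-3.5))
S=env.grab_frame("side");crop(S,(300,140,380,230),"g7.png",7)
E
```

```text
time_s: 53.4
tcp_pos: [0.5239, -0.2165, 0.2375]
tcp_rot: [0.707, 0.022, 0.707, -0.022]
force: [0.1, 0.2, -1.5]
width: 0.0081
tool x [ 3.e-04 -1.e-04 -1.e+00] jaw deg -3.5 grasp [ 0.5239 -0.2165  0.2315] q6 -0.454 w 0.0081 F [ 0.1  0.2 -1.5] t 53.4
ROW shift mm [3.  0.1 0.6] turn 0.0 alt -3.142
```

View pics/g7.png

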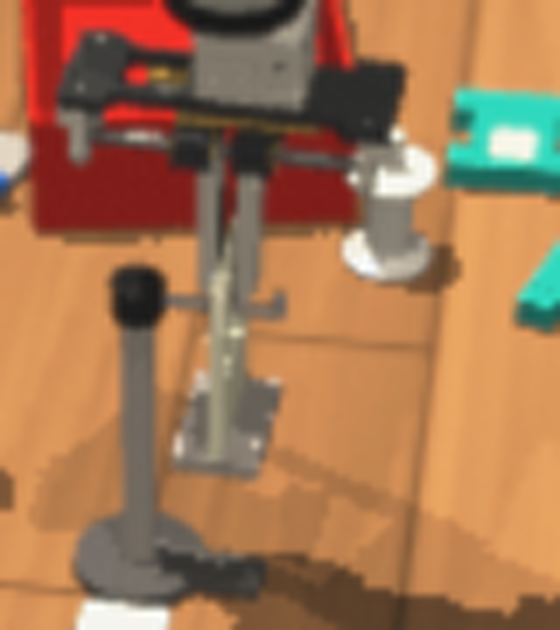

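```bash
python3 -m creep '[[[1,0,0,0],[2.5,0,0,0],[2.5,0,0,0]]]';python3 -m creep '[[[1,0,0,0],[1.2,0,0,0],[1.2,0,0,0]]]'
```

```text
time_s: 53.82
tcp_pos: [0.5238, -0.2164, 0.2347]
tcp_rot: [0.707, 0.022, 0.707, -0.021]
force: [0.3, 0.2, -2.5]
width: 0.0077
time_s: 54.2
tcp_pos: [0.5239, -0.2165, 0.2342]
tcp_rot: [0.707, 0.021, 0.707, -0.022]
force: [-1.6, 1.2, 2.5]
width: 0.0079
```

```bash
python3 -m creep '[[[0,0,0,0],[0,0,0,0],[0,0,0,0],[0,0,0,0]]]' 17; python3 -c "
from h import *
goto((.5245,-.2165,.2285),np.radians(-3.5))
S=env.grab_frame('side');crop(S,(300,140,380,230),'g8.png',7)"
```

```text
time_s: 54.7
tcp_pos: [0.5239, -0.2165, 0.2335]
tcp_rot: [0.707, 0.022, 0.707, -0.022]
force: [0.3, 0.2, -0.5]
width: 0.0158
tool x [-1.e-04  2.e-04 -1.e+00] jaw deg -3.5 grasp [ 0.5239 -0.2165  0.2275] q6 -0.454 w 0.0158 F [ 0.3  0.2 -0.5] t 54.7
ROW shift mm [-1.   0.   0.6] turn 0.0 alt -3.142
```

View pics/g8.png

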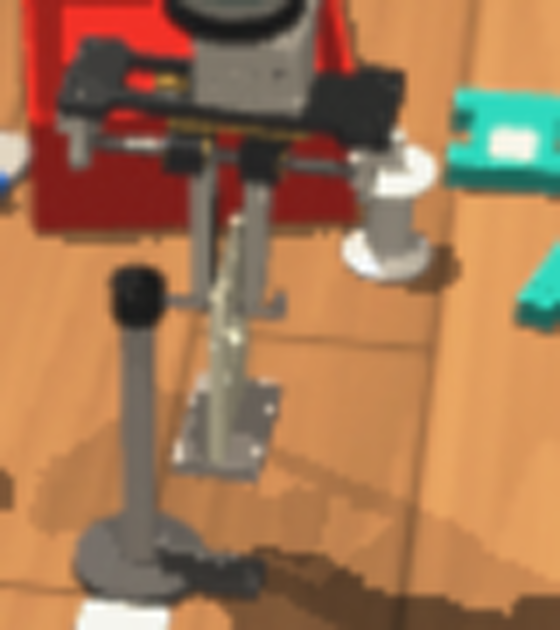

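Hanging free between the open fingers. Rise straight up, then move clear.

```bash
python3 -m creep '[[[-5,0,0,0],[-12,0,0,0],[-25,0,0,0],[-50,0,0,0],[-90,0,0,0],[-130,0,0,0],[-130,0,0,0]]]'; python3 -m creep '[[[0,-20,-50,0],[0,-50,-100,0],[0,-50,-160,0],[0,-50,-200,0],[0,-50,-200,0],[0,-50,-200,0]]]'; python3 - <<'E'
from h import *
np.set_printoptions(precision=4,suppress=True)
S=env.grab_frame("side");crop(S,(250,140,380,310),"z1.png",4.5)
T=env.grab_frame("top");cv2.imwrite("pics/z1t.png",T["frame"]);crop(T,(230,140,380,250),"z1c.png",5)
E
```

```text
time_s: 55.62
tcp_pos: [0.5252, -0.2172, 0.3682]
tcp_rot: [0.709, 0.02, 0.704, -0.023]
force: [-0.3, -0.7, 0.2]
width: 0.016
time_s: 56.38
tcp_pos: [0.3216, -0.2542, 0.3634]
tcp_rot: [0.707, 0.022, 0.707, -0.022]
force: [0.9, 1.0, -0.3]
width: 0.0161
```

View pics/z1.png

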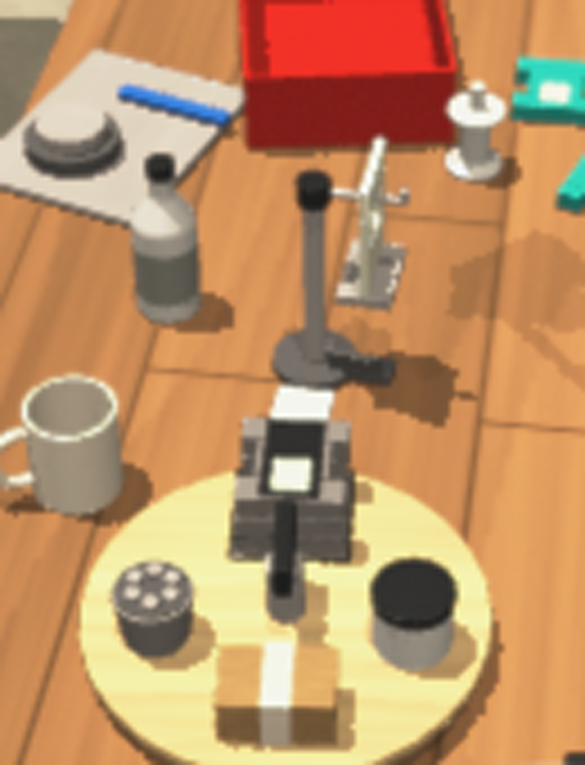

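View pics/z1c.png

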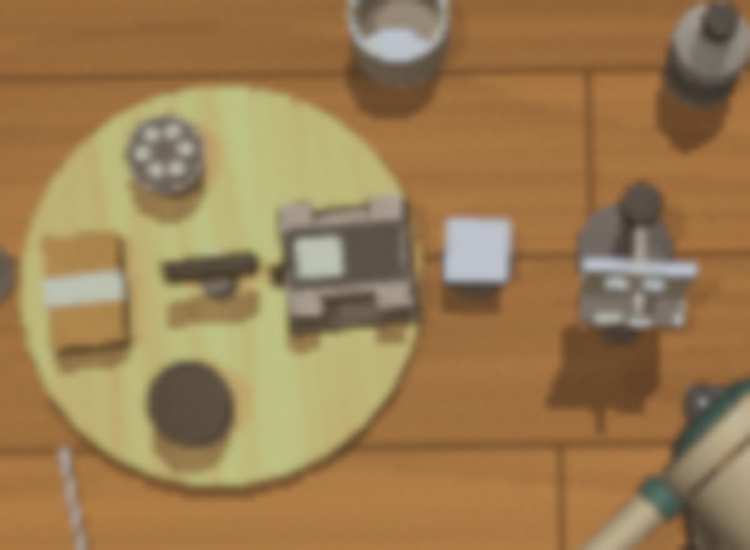

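```bash
python3 - <<'E'
from h import *
np.set_printoptions(precision=4,suppress=True)
S=env.grab_frame("side");T=env.grab_frame("top")
M3=[(CASE,0,.066)]; p=(.5605,.0031,np.radians(275.3))
overlay(S,M3,p,.032,(285,200,345,275),"v_s.png",8); overlay(T,M3,p,.032,(275,165,325,215),"v_t.png",10)
for nm,X,rad in(("case1",(.5605,.003,.06),14),):
  for f in(T,S):
    m=mask_near(f,nm,X,rad)
    if m is not None: print(nm,m.sum(),fit([(f,m)],M3,p,.032))
print(pad_fit(T,np.radians(275),(.551,.108)))
for n in("hook_seat","hook_tip","tag_eye","tag","hook_stand"):
  for f in(T,S):
    for d in env.tip_of(n,f)[:2]: print(n,w(f,d["point"]),round(d["confidence"],2))
o=env.get_obs();print(o["time_s"],abs(o["dq"]).max())
E
```

```text
case1 500 (array([0.5596, 0.0054, 4.8393]), np.float64(0.13732995092868805))
case1 442 (array([ 0.5615, -0.    ,  4.8509]), np.float64(0.690609872341156))
(np.float64(4.843288674284264), np.float32(-49.62884))
hook_seat [ 0.5279 -0.2189  0.205 ] 0.64
hook_seat [ 0.7272 -0.2869 -0.0005] 0.72
hook_seat [ 0.5243 -0.2113  0.2094] 0.58
hook_tip [ 0.4971 -0.2161  0.2097] 0.47
hook_tip [0.5209 0.4736 0.0007] 0.23
hook_tip [ 0.4974 -0.2183  0.2132] 0.55
hook_tip [ 0.7316 -0.2873 -0.0006] 0.54
tag_eye [ 0.5241 -0.2143  0.2062] 0.81
tag_eye [0.5587 0.0037 0.0296] 0.37
tag_eye [ 0.5216 -0.2154  0.2048] 0.64
tag [ 0.5246 -0.2161  0.1079] 0.79
tag [ 0.4558 -0.5583  0.0007] 0.65
tag [ 0.5242 -0.218   0.1083] 0.7
hook_stand [ 0.5731 -0.2226  0.0001] 0.68
hook_stand [ 0.5808 -0.2205  0.0032] 0.79
hook_stand [ 0.5263 -0.2178  0.1077] 0.62
57.175 0.001444259000983736
```

View pics/v_s.png

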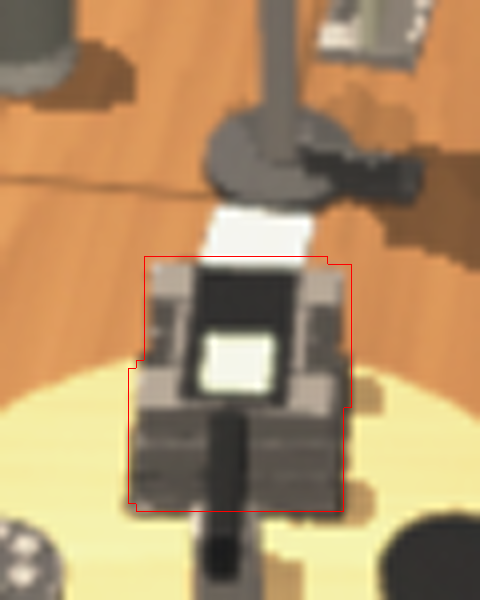

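View pics/v_t.png

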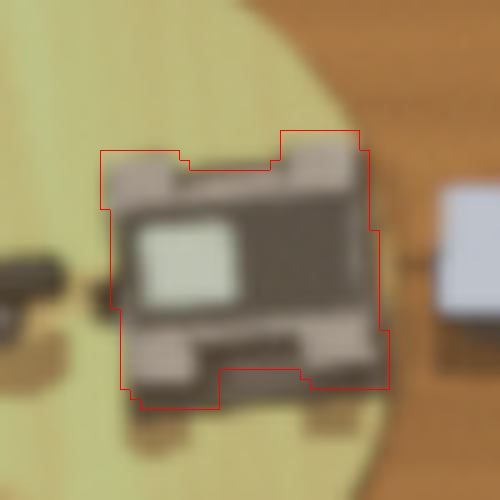

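View pics/z1t.png

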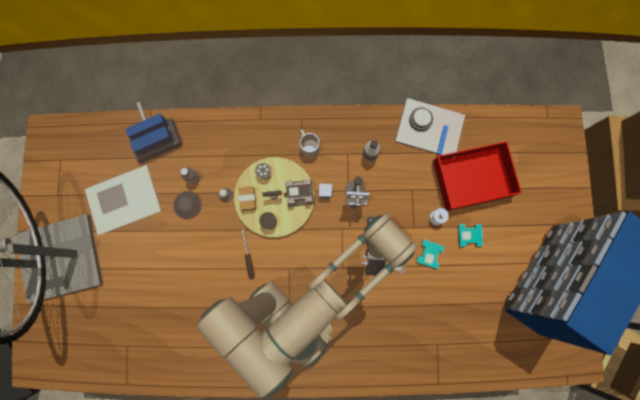

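```bash
python3 -c "
from bench import env
print(env.finish_job())"
```

```text
the job is handed in; nothing more can be done
None
```

I did the whole job in the order asked and handed it in at about 57 s of the 210 s allowed. No verdict came back, so the results below are from my own checks.

- **Carousel:** I turned it by its knob about 53° anticlockwise, the shorter way. The pad then stood at about 275.5°, against 275.3° for the flat-topped post. Later pictures show the deck had not moved since.
- **Cases:** There were three grey cases. I stacked all three on the pad with their notches to the left and right as seen from the knob. I left the two turquoise look-alikes alone.
- **Hook:** I turned it about 178° by its collar. It lines up with the stand's toe within about 2°; my readings of the toe's direction ranged from 174° to 180°.
- **Tag:** It hangs by its window about 50 mm out on the hook's arm. The networks put the window's upper edge at 0.205–0.206 m, where the arm's top should be at 0.206 m.

**Last checks:** The final pictures show a square pile, the tag hanging free, the arm clear and still, and the visible bystanders where they were; in the last top view the arm hid part of the spanner. I saw neither a knocked case nor a slackened grip.

**Disagreement:** The final network-mask fits put the pile's angle at about 277–278°, not the 275.2° at which I set it down. The pad fit also read about 277.5° once the pile covered the pad. The lid's edges in the picture read about 275°, so I trusted those and took the fits as mask error.

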